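# Turn a sight-glass ring home by feel with a pin spanner

### The arm

A 7-joint arm with a two-finger parallel gripper is mounted at the origin on the work surface. World frame = base frame: x ahead of the robot, y to its left, z up, the work surface at z = 0. Lengths are in m, angles in rad, forces in N, time in s.
With the tool pointing down it reaches from about 0.4 to 0.85 m from the base axis. Payload 4.5 kg.
Tool frame: the origin (TCP) lies on the centre line of the jaws, within the pads' length; the fingertips stand 14 mm ahead of it and the grasp point (between the pads) lies 5 mm behind it (r.tcp_to_tips is the z of the fingertips in the tool frame, in m); z points along the fingers, y is the direction in which the jaws open and shut (so a half turn about z gives the same grasp; the last joint's range is limited). The gripper opens to 88 mm and grips with 3 to 60 N. Pads are 18 mm wide; open, the fingers measure 123 mm over their backs; the gripper's body (75 mm by 187 mm) begins 45 mm behind the grasp point.
Start: joints at [-1.072, 0.689, -0.195, 1.565, 0.157, 0.902, -0.215], TCP at [0.28, 0.559, 0.253] pointing down, gripper open.
Joint ranges: [-3.01, 3.01], [-0.46, 2.08], [-1.47, 1.51], [0.13, 2.56], [-1, 4.14], [0.04, 2.09], [-2.66, 2.66]. Speed limits (rad/s): [2.57, 2.57, 3.14, 3.14, 3.14, 3.14, 3.14].

### API

Orientations are given as a unit quaternion [x, y, z, w].
In Python, from plant import r, viewer gives the robot as it stands.
- The arm moves only by the shell command python3 -m inch 'ROWS' [FORCE]. ROWS is JSON, a list of rows, each a list of 3 entries, a list of its own where there are three numbers: the closure, from 0 (fully open) to 1 (shut), then the shift along the tool's x, y, z in cm, then the turn about the tool's z in degrees. In form: [[fingers, [x, y, z], yaw], ...]. A call has 1 to 20 rows; each row is the pose to reach, as a shift and turn from the pose commanded when the call began, along the tool's axes at that moment; what a row does not reach only later rows make up. A row lasts 1/10 s, in which the tool goes at most 50 mm and 8.59 degrees, less where a joint would pass 70% of its speed; a pose out of reach is approached as far as the arm can. A call with a gripper value outside its range is refused whole. The fingers move at their own pace and stop on an object; FORCE is the grip in N (left out, the last holds). Time passes only in rows, so rows that repeat a pose let the fingers close. It gives the time, the measured TCP pose, the force and the opening at its end, in the units of the state.
- r.get_state(): the state, without advancing time (a new reading comes with each control period).
- viewer.snapshot(name): name is "side" or "top"; returns the picture (420x560x3 uint8, red, green, blue); there is no depth.
- viewer.camera_params(name): a dict with "intrinsics" (3x3 intrinsics, pixels), "world_to_cam" (4x4, takes a point from world to camera coordinates). Camera axes: x right, y up, looking along -z (the intrinsics and any distortion apply to the point x, -y, -z); pixel columns grow to the right and rows downward; lengths in m; the calibration is good to about 2 mm. A picture is of the moment at which its call begins. camera_params takes no time and is no camera call.
- r.finish_job(): hands the job in, once; it reports no verdict.
Trained networks look in the newest picture that a camera, given by its name, has taken for a name from the list of things; names that differ only in an ending like _2 or _b are one class to them, and where a whole thing is asked for, a point or a joint stands for the part that bears it (a point fixed in the world has none). Each returns a list of dicts, best first, with "p" (0 to 1); they miss things now and then, are a little off and sometimes report something else, mostly with a low value. They report only what shows in the picture. A call takes as long as a camera call. They do not tell look-alikes from the thing itself.
- viewer.outline_of(camera, name): "pixels" (420x560 bool, what is visible of it) and "bbox" ([left, top, width, height] in pixels, round what is visible of it).
The state is a dict: "clock": time; "q": joint angles; "qd": joint speeds; "joint_torque": joint torques, N m; "tool_pos": TCP position; "eef_rot": TCP orientation; "contact_force": force on the tool from outside, world axes, zero at the start; "moment": the same for the moment, N m; "opening": opening from 0.0 (shut) to 1.0 (fully open).
Only numpy, scipy, OpenCV 4.12 (cv2) and the standard library are available. Lean on these libraries where they do the work, as an engineer would, in place of code of your own. Each camera call takes 0.05 s, during which the arm holds its last target.

### The job

The brass ring that clamps the oven's sight glass has been left loose after cleaning. Take the red-handled pin spanner, put both its pins into the ring's two holes and turn the ring clockwise (seen from above) until you feel it come up against its springy stop; leave it there, neither short of the stop nor forced hard past it. Then set the spanner back upright and square on its wooden rest block, one pin hanging beyond each end, without disturbing anything else on the worktop.

Things in the scene. Friction and masses are not known exactly. Their poses are not given: they have to be found in the camera images.
- housing: Round dark iron port on the steel worktop, fixed: flange 170 mm across and 8 mm high, then a neck 132 mm across to 38 mm height; an amber glass disc in the middle, top 50 mm above the worktop. The brass ring sits on it. Origin: centre of its underside, which lies on the ring's turning axis; z up. Its x axis tells nothing about the ring or its stop.
- ring_mid (a point): Centre of the brass ring's flat top, on its vertical turning axis, 58 mm above the worktop. Ring 116 mm across, 50 mm inside, 20 mm thick; two pin holes opposite one another, 40 mm from the axis. Drag when turning freely about 0.08 N m. Its stop is hidden, somewhere 0.4 to 1.15 rad clockwise (seen from above) of where the ring starts. Axes turn with the ring: x towards hole_a, z up.
- hole_a (a point): Centre of the mouth of one round blind hole in the ring's top: 12 mm in diameter, 14 mm deep, black at the bottom, 1 mm chamfer; 80 mm from the other. At the stop the resistance climbs by about 3 N m per rad. Finish turning between 0.04 rad short of and 0.10 rad past first touch; 0.18 rad past crushes the seat. Let go, the ring springs back to first touch.
- hole_b (a point): Centre of the mouth of the other hole, opposite hole_a; same size.
- spanner: Pin spanner, about 0.3 kg, astride the rest block. A steel bar 104 x 26 x 8 mm; above it, centred and along it, a flat-sided red handle 70 mm long, 16 mm wide, from 18 to 54 mm above the bar's underside; below it two pins. Origin: centre of the bar's underside; x along the bar, y across the handle (16 mm), z up out of the handle. Symmetric under a half turn.
- pin_a (a point): Tip of one pin: 40 mm from the spanner's middle along +x, 10 mm below the bar's underside. Pin 8 mm in diameter, tapering to 5.6 mm in its last 2 mm. With the bar flat on the ring the pins are 10 mm deep in the holes.
- pin_b (a point): Tip of the other pin, 40 mm along -x of the spanner, otherwise the same.
- rest: Rest for the spanner, fixed: a black base plate 150 x 100 x 6 mm with a wooden block 60 (x) by 60 (y) mm on it, top 30 mm above the worktop. Origin: centre of the underside. The spanner's bar lies on the block along x, the pins hanging beyond its two ends (6 mm of room each end when centred).
- bottle: Bystander: clear plastic bottle, 64 mm across, 125 mm high, standing; origin at the centre of its base.
- bowl: Bystander: steel bowl, 130 mm across, 60 mm high; origin at the centre of its base.
- jar: Bystander: glass jar, 76 mm across, 100 mm high; origin at the centre of its base.
- brush: Bystander: hand brush lying flat; origin under its middle.
- spatula: Bystander: metal spatula lying flat; origin under its middle.
- weight: Bystander: dark iron weight, 64 mm across, 36 mm high, between the port and the rest; origin at the centre of its base.
- mug: Bystander: white mug, 76 mm across, 85 mm high; origin at the centre of its base.
Mind the look-alikes: they are no part of the job. Several things have the shape of the rest; the one meant has the colours described above.

How it is judged:
By the outcome, as a careful person would: the job done as asked, in the order asked, and still so for the second after the job is handed in, with the robot touching nothing.
It also fails if it takes over 72 s, if anything falls off the work surface, if the arm or the gripper's body presses on something with over 40 N, if the wrist force passes 120 N, or if a joint passes its speed limit or range.

## Working session

There is one attempt and no reset: what is moved stays moved. The work goes in short steps, Python scripts to look and compute and a shell command to move; the robot and the scene stay as the last step left them, time stands still between calls to the robot, and variables do not carry over. Pictures are saved under pics/ and viewed, and the job is handed in when it is done.

```bash
ls; mkdir -p pics; python3 - <<'E'
from plant import r, viewer
import cv2, numpy as np
np.set_printoptions(precision=4,suppress=True)
for n in("side","top"):
    im=viewer.snapshot(n); cv2.imwrite(f"pics/{n}0.png",im[:,:,::-1])
    p=viewer.camera_params(n); print(n,p["intrinsics"],p["world_to_cam"],{k:v for k,v in p.items() if k not in("intrinsics","world_to_cam")})
print(r.get_state(), r.tcp_to_tips)
E
```

```text
pics
side [[409.8413   0.     280.3931]
 [  0.     409.8413 210.0097]
 [  0.       0.       1.    ]] [[ 0.7232 -0.6907  0.003  -0.3673]
 [ 0.342   0.3618  0.8673 -0.2229]
 [-0.6001 -0.6262  0.4978 -1.024 ]
 [ 0.      0.      0.      1.    ]] {}
top [[500.2726   0.     276.2856]
 [  0.     500.2726 208.8403]
 [  0.       0.       1.    ]] [[-0.0272 -0.9996 -0.0019 -0.0028]
 [ 0.986  -0.0272  0.1643 -0.5162]
 [-0.1643  0.0026  0.9864 -1.49  ]
 [ 0.      0.      0.      1.    ]] {}
{'clock': 0.1, 'q': array([-1.0722,  0.6899, -0.1945,  1.5662,  0.1573,  0.9025, -0.2151]), 'qd': array([-0.0005, -0.0022, -0.0002, -0.0002,  0.    ,  0.0008, -0.0007]), 'joint_torque': array([ -0.0035, -52.8492,  -1.2715, -15.3837,  -0.0526,   0.0019,
         0.    ]), 'tool_pos': array([0.28  , 0.5582, 0.252 ]), 'eef_rot': array([ 0.2303,  0.9731, -0.0008, -0.0001]), 'contact_force': array([-0.7181, -0.2451, -0.2543]), 'moment': array([-0.0147, -0.0277, -0.0564]), 'opening': 1.0004277895262041} 0.014
```

View pics/top0.png

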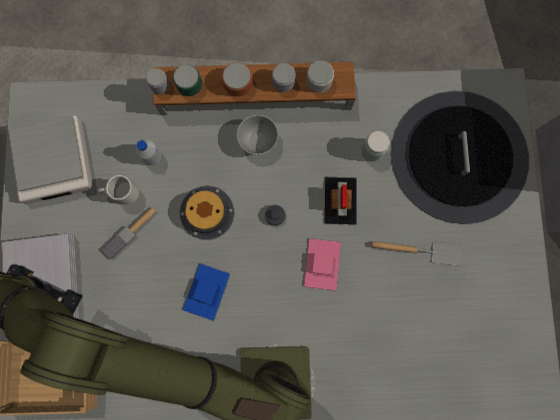

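View pics/side0.png

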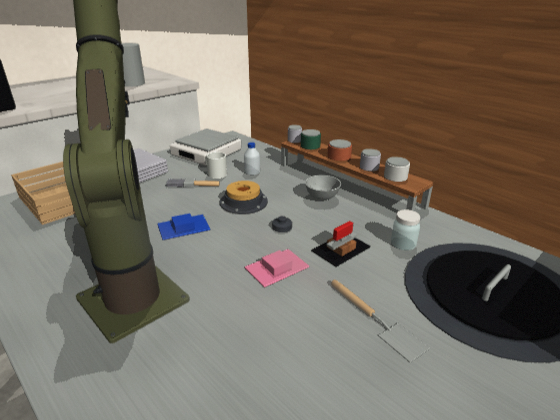

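The top view shows the port at about (206,211), the black rest with the red spanner at (341,200), the weight at (275,215), and the pink and blue look-alike rests. Next I'll get the outlines and zoom in.

```bash
cat > h.py <<'E'
from plant import r, viewer
import cv2, numpy as np
from scipy.spatial.transform import Rotation as R
np.set_printoptions(precision=4,suppress=True)
def ray(n,u,v):
    p=viewer.camera_params(n);K=p["intrinsics"];T=p["world_to_cam"]
    d=np.array([(u-K[0,2])/K[0,0],-(v-K[1,2])/K[1,1],-1]); 
    return -T[:3,:3].T@T[:3,3], T[:3,:3].T@d
def atz(n,u,v,z):
    o,d=ray(n,u,v); return o+d*(z-o[2])/d[2]
def proj(n,P):
    p=viewer.camera_params(n);K=p["intrinsics"];T=p["world_to_cam"]
    c=T[:3,:3]@np.array(P)+T[:3,3]; c=c*[1,-1,-1]; q=K@c; return q[:2]/q[2]
def crop(n,im,u,v,w,h,s,name):
    c=im[v-h//2:v+h//2,u-w//2:u+w//2,::-1]
    cv2.imwrite(f"pics/{name}.png",cv2.resize(c,None,fx=s,fy=s,interpolation=cv2.INTER_CUBIC))
E
python3 - <<'E'
from h import *
im={n:viewer.snapshot(n) for n in("top","side")}
crop("top",im["top"],206,211,60,60,10,"ring0")
crop("top",im["top"],341,200,60,60,10,"rest0")
crop("side",im["side"],341,240,70,56,10,"rest0s")
crop("side",im["side"],243,195,70,56,10,"ring0s")
for n in im:
  for k in("housing","ring_mid","hole_a","spanner","pin_a","rest","weight","bowl","jar"):
    for d in viewer.outline_of(n,k)[:3]:
      ys,xs=np.nonzero(d["pixels"]); print(n,k,round(d["p"],2),d["bbox"],xs.mean().round(1),ys.mean().round(1),len(xs))
E
```

```text
top housing 0.83 [181.7, 184.1, 55.4, 54.8] 207.9 213.5 1327
top ring_mid 0.63 [186.1, 190.4, 38.2, 38.0] 204.3 209.6 949
top hole_a 0.58 [185.9, 192.5, 40.9, 37.5] 204.5 209.5 922
top hole_a 0.46 [323.5, 175.2, 34.2, 48.7] 340.2 200.5 1221
top spanner 0.77 [338.4, 182.3, 12.1, 30.3] 342.0 197.9 295
top pin_a 0.69 [338.7, 179.7, 8.8, 36.9] 342.0 198.1 294
top rest 0.93 [183.8, 261.4, 48.0, 56.7] 206.6 290.8 1713
top rest 0.6 [327.3, 175.0, 27.8, 47.9] 339.5 200.4 1144
top rest 0.56 [304.9, 236.9, 35.4, 50.4] 322.1 263.7 1563
top weight 0.54 [265.6, 203.0, 21.1, 18.2] 275.0 214.5 347
top bowl 0.6 [240.9, 115.1, 36.5, 39.5] 257.2 134.1 1324
top jar 0.87 [358.7, 133.3, 31.7, 29.9] 375.1 145.4 647
side housing 0.91 [218.4, 186.0, 49.7, 27.3] 243.8 204.1 680
side housing 0.7 [273.4, 217.4, 19.6, 14.3] 281.7 224.6 276
side housing 0.55 [327.2, 222.7, 27.0, 28.3] 341.5 235.6 456
side ring_mid 0.56 [228.8, 181.3, 34.1, 18.8] 243.3 190.7 550
side hole_a 0.91 [226.3, 181.7, 32.8, 18.8] 242.9 190.7 520
side spanner 0.79 [321.9, 221.5, 35.0, 28.1] 341.6 236.3 464
side spanner 0.23 [229.6, 181.6, 29.3, 22.7] 243.1 190.6 516
side pin_a 0.68 [329.9, 222.1, 27.6, 31.9] 342.1 235.6 418
side rest 0.84 [245.1, 252.2, 64.7, 31.7] 275.7 267.4 1341
side rest 0.84 [160.4, 215.3, 51.3, 22.3] 182.8 226.4 924
side rest 0.58 [312.6, 240.7, 54.2, 28.3] 341.1 251.7 840
side weight 0.6 [274.3, 217.2, 16.8, 16.4] 281.6 224.8 276
side bowl 0.69 [304.5, 176.3, 36.6, 26.0] 322.3 187.2 701
side jar 0.83 [386.0, 209.6, 35.6, 41.8] 405.5 230.4 916
side jar 0.44 [228.3, 181.3, 30.8, 18.5] 242.8 191.0 481
```

View pics/ring0.png

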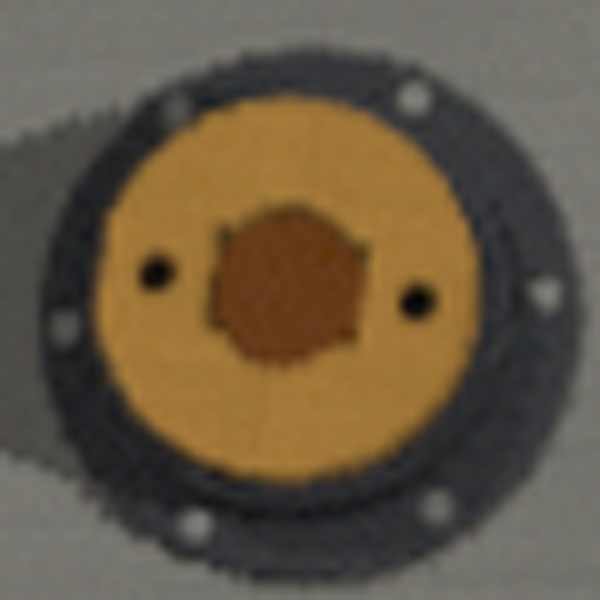

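View pics/rest0.png

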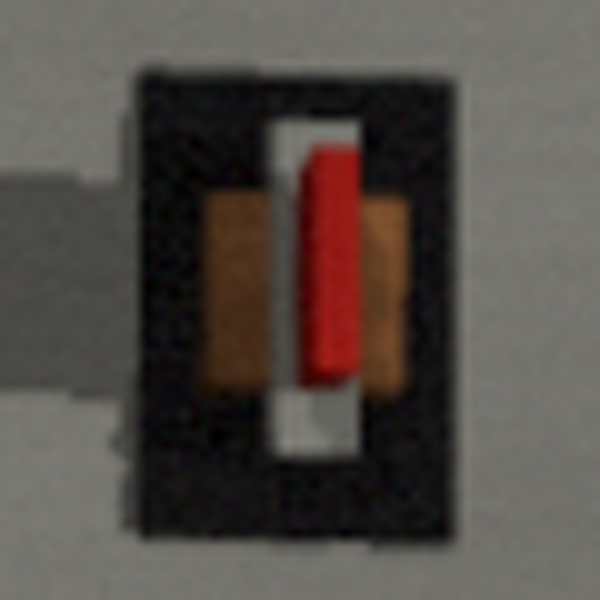

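View pics/rest0s.png

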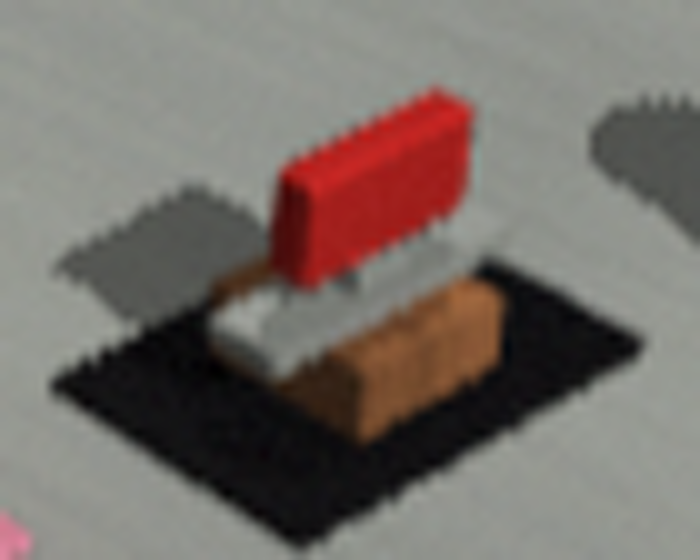

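View pics/ring0s.png

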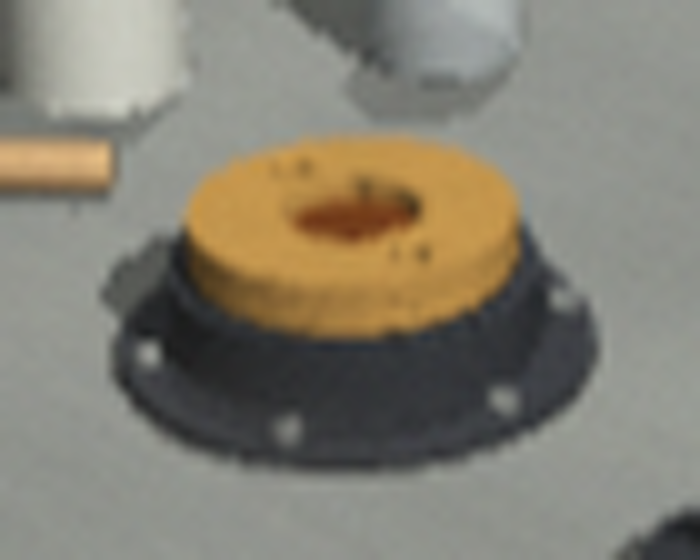

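```bash
cat >> h.py <<'E'
def cen(pts): 
    return np.array(pts,float)
E
python3 - <<'E'
from h import *
im=viewer.snapshot("top").astype(int)
ys,xs=np.mgrid[0:420,0:560]
R_,G,B=im[...,0],im[...,1],im[...,2]
def box(a,b,c,d): return (xs>=a)&(xs<=b)&(ys>=c)&(ys<=d)
# ring: brass mask
m=(R_-B>50)&(R_>130)&box(180,235,185,235)
cs,_=cv2.findContours(m.astype(np.uint8),cv2.RETR_EXTERNAL,cv2.CHAIN_APPROX_NONE)
c=max(cs,key=cv2.contourArea); e=cv2.fitEllipse(c); print("ring ell",e, "world",atz("top",*e[0],.058))
# holes: darkness-weighted centroid
H=[]
for u,v in((191,208),(217,210.5)):
    b=(np.hypot(xs-u,ys-v)<4); w=b*np.clip(120-R_,0,None); c=np.array([(w*xs).sum(),(w*ys).sum()])/w.sum()
    P=atz("top",*c,.058);H.append(P);print("hole",c,P)
H=np.array(H);d=H[1]-H[0];print("dist",np.linalg.norm(d),"mid",H.mean(0),"ang",np.degrees(np.arctan2(d[1],d[0])))
# red handle
m=(R_>120)&(G<70)&(B<70)&box(325,360,175,225)
c=np.argwhere(m)[:,::-1].astype(np.float32); e=cv2.minAreaRect(c);print("red",e)
v=np.linalg.svd(c-c.mean(0),full_matrices=False)[2][0]
bright=(R_>165)&m
c=np.argwhere(bright)[:,::-1]; print("bright",c.mean(0),len(c),c.min(0),c.max(0), atz("top",*c.mean(0),.084))
for y in (186,190,195,200,205,208): print(y,[tuple(im[y,x]) for x in range(337,349)])
# bar ends centroid
for yy in((180,183),(213,217)):
  for y in range(yy[0]-1,yy[1]+2): print(y,[int(G[y,x]) for x in range(334,352)])
E
```

```text
ring ell ((204.12440490722656, 209.24282836914062), (36.19206237792969, 36.985408782958984), 43.71430587768555) world [0.5181 0.2019 0.058 ]
hole [191.1488 207.8857] [0.5234 0.2413 0.058 ]
hole [217.2376 210.7726] [0.5123 0.1622 0.058 ]
dist 0.07985754230873963 mid [0.5179 0.2017 0.058 ] ang -97.95968979520741
red ((344.5, 195.5), (21.0, 3.0), 90.0)<stdin>:21: RuntimeWarning: Mean of empty slice.
  ret = um.true_divide(
Traceback (most recent call last):
ValueError: zero-size array to reduction operation minimum which has no identity
```

```bash
python3 - <<'E'
from h import *
im=viewer.snapshot("top").astype(int)
G=im[...,1]; ys,xs=np.mgrid[0:420,0:560]
# black plate edges
m=(im.max(2)<45)&(xs>320)&(xs<362)&(ys>170)&(ys<232)
m=cv2.morphologyEx(m.astype(np.uint8),cv2.MORPH_CLOSE,np.ones((3,3)))
c=max(cv2.findContours(m,cv2.RETR_EXTERNAL,cv2.CHAIN_APPROX_NONE)[0],key=cv2.contourArea)
e=cv2.minAreaRect(c);print(e); print([atz("top",*p,.006)[:2] for p in cv2.boxPoints(e)], atz("top",*e[0],.006))
E
```

```text
((340.0, 200.0), (46.0, 30.0), 90.0)
[array([ 0.6201, -0.1742]), array([ 0.6174, -0.2693]), array([ 0.4704, -0.2615]), array([ 0.473 , -0.1679])] [ 0.5447 -0.2182  0.006 ]
```

```bash
python3 - <<'E'
from h import *
im=viewer.snapshot("top").astype(float)
G=im[...,1]
up=lambda a,x:np.interp(x,np.arange(len(a)),a)
def edge(prof,x0,lev): # crossing subpixel
    out=[]
    for i in range(len(prof)-1):
        a,b=prof[i]-lev,prof[i+1]-lev
        if a*b<0: out.append(x0+i+a/(a-b))
    return out
print("plate/ bar horizontal profiles (G-level)")
for y in range(177,224,2):
    print(y,[f"{e:.2f}" for e in edge(G[y,320:362],320,50)])
print("vertical, bar/plate")
for x in range(326,354,2):
    print(x,[f"{e:.2f}" for e in edge(G[170:230,x],170,60)])
print("red-right edge / extents R-G")
D=im[...,0]-im[...,1]
for y in range(182,212,3): print(y,[int(t) for t in D[y,334:352]])
for x in (342,343,344,345): print(x,[int(t) for t in D[180:214,x]])
E
```

```text
plate/ bar horizontal profiles (G-level)
177 ['325.06', '327.58']
179 ['324.32', '355.72']
181 ['324.38', '355.67']
183 ['324.35', '337.21', '346.67', '355.58']
185 ['324.33', '337.29', '341.79', '355.75']
187 ['324.31', '337.45', '340.55', '355.61']
189 ['324.36', '337.31', '340.22', '355.62']
191 ['324.35', '334.50', '335.67', '339.96', '346.47', '351.15', '355.67']
193 ['324.25', '332.67', '340.03', '346.68', '351.19', '355.69']
195 ['324.30', '334.60', '335.50', '336.40', '339.92', '346.78', '351.13', '355.62']
197 ['324.27', '334.83', '335.25', '336.43', '339.91', '346.83', '351.16', '355.59']
199 ['324.35', '339.79', '346.86', '350.67', '355.61']
201 ['324.28', '337.13', '339.81', '347.20', '350.50', '355.68']
203 ['324.31', '337.06', '339.87', '346.90', '350.62', '355.62']
205 ['324.28', '336.71', '340.09', '346.84', '350.61', '355.67']
207 ['324.10', '337.14', '340.05', '346.43', '350.52', '355.65']
209 ['323.96', '337.30', '346.66', '355.66']
211 ['324.03', '337.24', '346.45', '355.67']
213 ['324.05', '337.26', '346.49', '355.65']
215 ['324.03', '337.96', '346.18', '355.62']
[... 1399 characters left out ...]
 118, 121, 108, 48, 33, 34, 36, 17]
209 [8, 5, 9, 9, 1, 4, 1, 5, 7, 7, 8, 5, 1, 16, 16, 21, 14, 5]
342 [-1, -2, 1, 0, 27, 69, 90, 87, 93, 90, 97, 88, 95, 90, 88, 90, 90, 91, 89, 96, 93, 92, 92, 92, 90, 98, 86, 56, 41, 7, 1, 1, 2, 1]
343 [-3, 3, -1, 1, 46, 103, 121, 115, 117, 117, 116, 118, 120, 117, 121, 123, 121, 121, 119, 117, 125, 123, 122, 125, 129, 127, 122, 78, 41, 7, 1, 1, -1, 0]
344 [3, 3, 1, 1, 45, 109, 122, 120, 121, 122, 118, 121, 123, 121, 123, 123, 122, 123, 126, 121, 120, 123, 124, 124, 123, 126, 118, 83, 36, 8, 1, 0, 1, -1]
345 [4, 4, 0, 1, 46, 106, 117, 127, 123, 124, 124, 124, 123, 122, 123, 120, 125, 122, 126, 126, 124, 123, 128, 123, 124, 125, 121, 73, 22, 5, -1, -1, 1, 2]
```

```bash
python3 - <<'E'
from h import *
from scipy.optimize import least_squares
print("cam",ray("top",0,0)[0])
# edges: (local pts line, axis 0=u at v, 1=v at u)
# spanner obs: (local y, z, u obs at v list)
def wp(p,x,y,z):
    c,s=np.cos(p[2]),np.sin(p[2]); return [p[0]+c*x-s*y,p[1]+s*x+c*y,z]
def fit(obs,p0):
    def f(p):
        o=[]
        for a,b,ax,at,val in obs:
            A=proj("top",wp(p,*a));B=proj("top",wp(p,*b)); t=(at-A[1-ax])/(B[1-ax]-A[1-ax]); o.append(A[ax]+t*(B[ax]-A[ax])-val)
        return np.array(o)
    s=least_squares(f,p0); return s.x,s.fun
L=lambda y,z,v,u:((-.052,y,z),(.052,y,z),0,v,u)
E=lambda x,z,u,v:((x,-.013,z),(x,.013,z),1,u,v)
far=.030;
ob=[L(.013,.03,v,u) for v,u in((183,337.21),(187,337.4),(203,337.06),(209,337.3),(213,337.26))]+[L(-.013,.038,v,u) for v,u in((183,346.67),(209,346.66),(211,346.45),(213,346.49))]
ob+=[L(-.008,.084,v,u) for v,u in((188,346.5),(194,346.6),(200,346.6),(206,346.6))]
ob+=[E(.052,.038,u,v) for u,v in((340,181.35),(342,181.5),(344,181.55),(346,181.58))]
ob+=[E(.035,.084,u,v) for u,v in((343,184.3),(344,184.3),(345,184.3))]
ob+=[E(-.052,.03,u,v) for u,v in((340,215.27),(342,215.28),(344,215.1))]
for zz in (.084,): ob2=ob+[E(-.035,.064,u,v) for u,v in ()]
p,res=fit(ob,[.545,-.21,0]); print("spanner",p,np.degrees(p[2]));print(res.round(2))
# plate (150x100x6), block 60x60 top .03
P=lambda y,z,v,u:((-.075,y,z),(.075,y,z),0,v,u)
Q=lambda x,z,u,v:((x,-.05,z),(x,.05,z),1,u,v)
ob=[P(.05,.0,v,u) for v,u in((181,324.38),(193,324.25),(205,324.28),(213,324.05),(219,324.03))]+[P(-.05,.006,v,u) for v,u in((181,355.67),(193,355.69),(205,355.67),(219,355.63))]
ob+=[Q(.075,.006,u,v) for u,v in((330,176.86),(340,177.21),(346,177.38),(352,177.35))]+[Q(-.075,.0,u,v) for u,v in((330,223.44),(340,223.71),(346,223.6),(352,223.96))]
p,res=fit(ob,[.545,-.21,0]); print("rest",p,np.degrees(p[2]));print(res.round(2))
E
```

```text
cam [ 0.2641 -0.013   1.5545]
spanner [ 0.5443 -0.2204 -0.046 ] -2.6341138873024956
[ 0.23  0.05  0.41  0.18  0.22 -0.53 -0.4  -0.19 -0.22  0.09  0.02  0.05
  0.07  0.34  0.23  0.21  0.22 -0.4  -0.38 -0.36 -0.03 -0.01  0.21]
rest [ 0.5444 -0.2184 -0.0506] -2.8990279746301457
[-0.25 -0.21 -0.34 -0.17 -0.19  0.23  0.24  0.3   0.38 -0.27 -0.39 -0.43
 -0.27  0.29  0.25  0.5   0.28]
```

```bash
cat >> h.py <<'E'
def go(x,y,z,yaw,cmd=None):
    """tool-frame shift (cm), turn(deg) to reach TCP xyz with tool y axis at world angle yaw deg"""
    s=r.get_state(); M=R.from_quat(s["eef_rot"]).as_matrix(); d=M.T@(np.array([x,y,z])-s["tool_pos"])*100
    a=np.degrees(np.arctan2(M[1,1],M[0,1])); t=-((yaw-a+180)%360-180)
    print("at",s["tool_pos"],"yaw",round(a,2),"zdir",M[:,2].round(3),"-> shift cm",d.round(2),"turn",round(t,2),"q",s["q"].round(2),"t",round(s["clock"],2),"F",s["contact_force"].round(1),"M",s["moment"].round(2))
E
python3 -c "
from h import *
go(.5443,-.2204,.13,-92.8)"
```

```text
at [0.2801 0.5587 0.2527] yaw 63.37 zdir [-0.  0. -1.] -> shift cm [-58.54 -57.81  12.27] turn 156.17 q [-1.07  0.69 -0.19  1.57  0.16  0.9  -0.22] t 1.25 F [-0.3  1.1 -0. ] M [ 0.01 -0.06 -0.  ]
```

```bash
R1='[0,[-58.5,-57.8,0],156.2]'; true; python3 -m inch '[[0,[-58.5,-57.8,0],156.2],[0,[-58.5,-57.8,0],156.2],[0,[-58.5,-57.8,0],156.2],[0,[-58.5,-57.8,0],156.2],[0,[-58.5,-57.8,0],156.2],[0,[-58.5,-57.8,0],156.2],[0,[-58.5,-57.8,0],156.2],[0,[-58.5,-57.8,0],156.2],[0,[-58.5,-57.8,0],156.2],[0,[-58.5,-57.8,0],156.2],[0,[-58.5,-57.8,0],156.2],[0,[-58.5,-57.8,0],156.2],[0,[-58.5,-57.8,0],156.2],[0,[-58.5,-57.8,0],156.2],[0,[-58.5,-57.8,0],156.2],[0,[-58.5,-57.8,0],156.2],[0,[-58.5,-57.8,0],156.2],[0,[-58.5,-57.8,0],156.2],[0,[-58.5,-57.8,0],156.2],[0,[-58.5,-57.8,0],156.2]]'; python3 -c "
from h import *
go(.5443,-.2204,.13,-92.8)"
```

```text
clock: 3.25
tool_pos: [0.544, -0.2193, 0.2525]
eef_rot: [1.0, -0.023, -0.0, -0.0]
contact_force: [-0.1, 0.1, 0.2]
opening: 0.999
at [ 0.544  -0.2193  0.2525] yaw -92.63 zdir [-0.001  0.001 -1.   ] -> shift cm [ 0.04  0.12 12.25] turn 0.17 q [ 0.02  0.69  0.5   1.71 -0.42  0.86 -0.91] t 3.25 F [-0.1  0.1  0.2] M [-0.01  0.19  0.02]
```

```bash
python3 -m inch '[[0,[0,0.1,4],0.1],[0,[0,0.1,8],0.1],[0,[0,0.1,12.2],0.1],[0,[0,0.1,12.2],0.1],[0,[0,0.1,12.2],0.1]]'; python3 - <<'E'
from h import *
go(.5443,-.2204,.061,-92.8)
im={n:viewer.snapshot(n) for n in("top","side")}
crop("top",im["top"],341,200,80,60,10,"t1"); crop("side",im["side"],341,220,80,60,10,"s1")
for n in im: print(n,proj(n,r.get_state()["tool_pos"]))
E
```

```text
clock: 3.75
tool_pos: [0.5441, -0.2207, 0.1312]
eef_rot: [1.0, -0.025, -0.0, -0.0]
contact_force: [0.7, 0.1, 0.4]
opening: 1.002
at [ 0.5441 -0.2207  0.1312] yaw -92.81 zdir [-0.     0.001 -1.   ] -> shift cm [ 0.03 -0.02  7.02] turn -0.01 q [ 0.09  0.85  0.39  1.8  -0.52  0.6  -0.82] t 3.75 F [0.7 0.1 0.4] M [-0.03  0.14  0.  ]
top [346.6162 191.7822]
side [344.9717 210.4682]
```

View pics/t1.png

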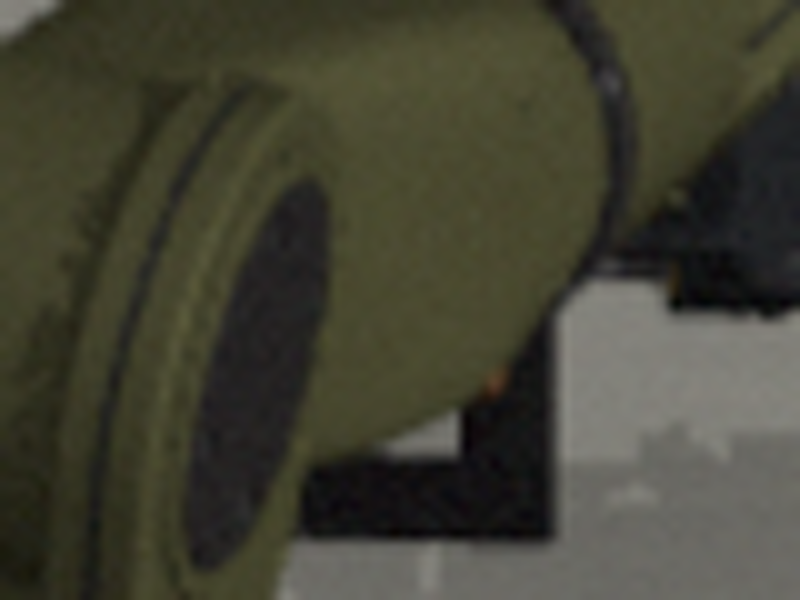

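View pics/s1.png

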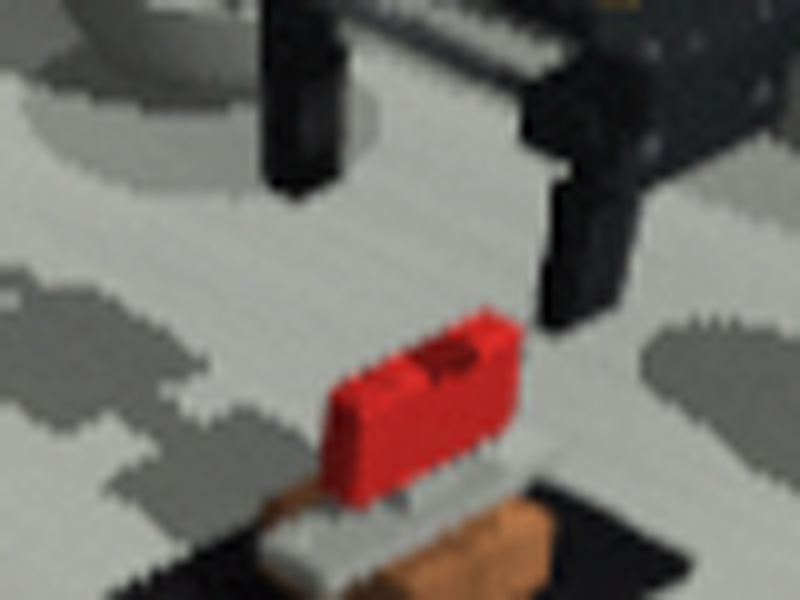

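```bash
python3 -m inch '[[0,[0,0,3],0],[0,[0,0,5],0],[0,[0,0,7],0],[0,[0,0,7],0],[1,[0,0,7],0],[1,[0,0,7],0],[1,[0,0,7],0],[1,[0,0,7],0],[1,[0,0,7],0],[1,[0,0,7],0],[1,[0,0,7],0],[1,[0,0,7],0]]' 50; python3 - <<'E'
from h import *
go(.5443,-.2204,.061,-92.8)
im={n:viewer.snapshot(n) for n in("side",)}
crop("side",im["side"],341,230,80,60,10,"s2")
E
```

```text
clock: 5.05
tool_pos: [0.5439, -0.2212, 0.0606]
eef_rot: [1.0, -0.026, -0.0, -0.0]
contact_force: [0.9, -0.9, -0.3]
opening: 0.298
at [ 0.5439 -0.2212  0.0606] yaw -92.93 zdir [-0.  0. -1.] -> shift cm [ 0.03 -0.08 -0.04] turn -0.13 q [ 0.14  0.95  0.3   1.82 -0.58  0.46 -0.77] t 5.05 F [ 0.9 -0.9 -0.3] M [ 0.01  0.11 -0.04]
```

View pics/s2.png

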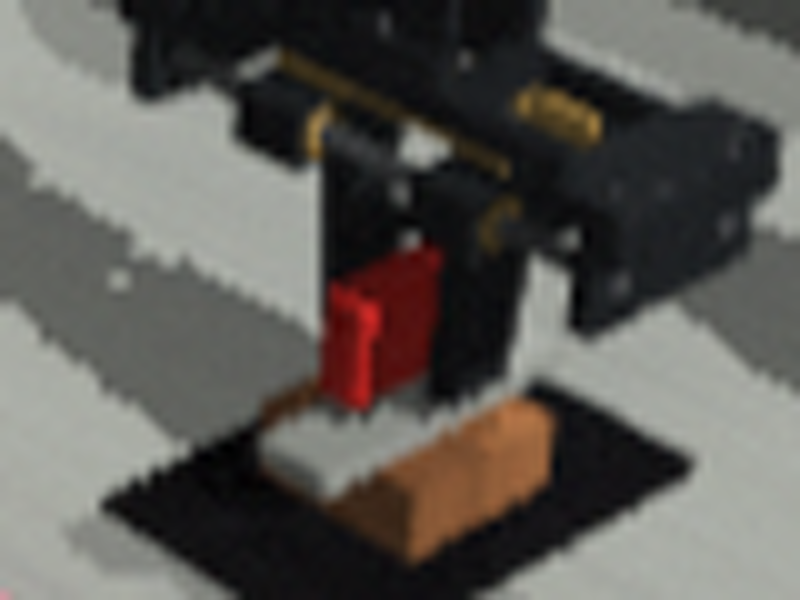

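Still closing: the opening is about 26 mm. I'll let the fingers finish.

```bash
python3 -m inch '[[1,[0,0,0],0],[1,[0,0,0],0],[1,[0,0,0],0],[1,[0,0,0],0],[1,[0,0,0],0],[1,[0,0,0],0]]' 50; python3 - <<'E'
from h import *
go(.5443,-.2204,.061,-92.8); print(r.get_state()["opening"]*88)
E
```

```text
clock: 5.7
tool_pos: [0.5439, -0.2214, 0.0606]
eef_rot: [1.0, -0.026, 0.0, 0.0]
contact_force: [0.3, -0.2, -1.3]
opening: 0.178
at [ 0.5439 -0.2214  0.0606] yaw -92.94 zdir [-0. -0. -1.] -> shift cm [ 0.03 -0.1  -0.04] turn -0.14 q [ 0.14  0.95  0.3   1.82 -0.58  0.46 -0.77] t 5.7 F [ 0.3 -0.2 -1.3] M [-0.22  0.14  0.04]
15.648969376025306
```

```bash
python3 -m inch '[[1,[0,0,-2],0],[1,[0,0,-4],0],[1,[0,0,-7],0],[1,[0,0,-10],0],[1,[0,0,-10],0]]'; python3 - <<'E'
from h import *
go(.5178,.2014,.16,-7.96); print(r.get_state()["opening"]*88)
im={n:viewer.snapshot(n) for n in("side",)}
crop("side",im["side"],341,200,80,60,10,"s3")
E
```

```text
clock: 6.2
tool_pos: [0.5457, -0.2219, 0.1638]
eef_rot: [1.0, -0.025, 0.003, 0.001]
contact_force: [0.7, -1.3, -2.8]
opening: 0.175
at [ 0.5457 -0.2219  0.1638] yaw -92.92 zdir [ 0.006 -0.002 -1.   ] -> shift cm [ -4.95 -42.13   0.28] turn -84.96 q [ 0.07  0.8   0.42  1.78 -0.5   0.66 -0.84] t 6.2 F [ 0.7 -1.3 -2.8] M [-0.03 -0.    0.03]
15.434721549342246
```

View pics/s3.png

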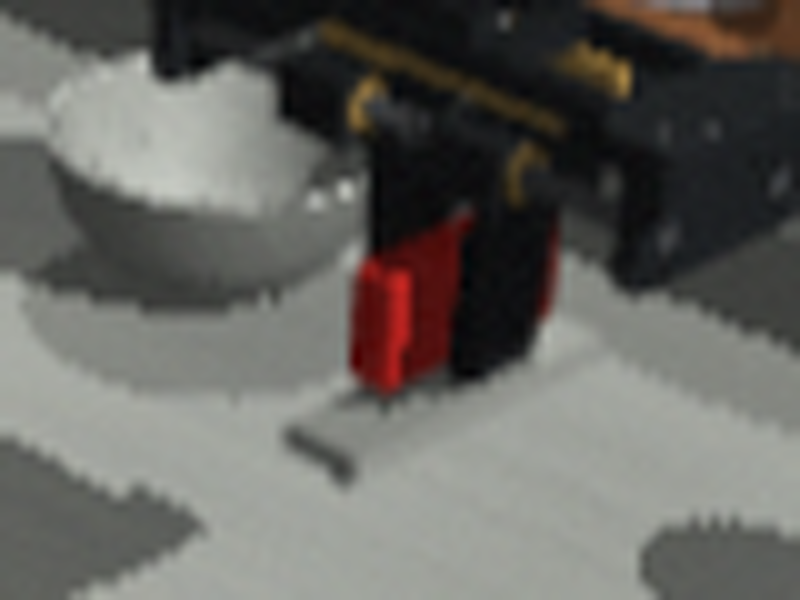

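```bash
python3 -m inch '[[1,[-5.0,-42.1,0],-85],[1,[-5.0,-42.1,0],-85],[1,[-5.0,-42.1,0],-85],[1,[-5.0,-42.1,0],-85],[1,[-5.0,-42.1,0],-85],[1,[-5.0,-42.1,0],-85],[1,[-5.0,-42.1,0],-85],[1,[-5.0,-42.1,0],-85],[1,[-5.0,-42.1,0],-85],[1,[-5.0,-42.1,0],-85],[1,[-5.0,-42.1,0],-85],[1,[-5.0,-42.1,0],-85],[1,[-5.0,-42.1,0],-85]]'; python3 - <<'E'
from h import *
go(.5178,.2014,.11,-7.96); print(r.get_state()["opening"]*88)
im={n:viewer.snapshot(n) for n in("side","top")}
crop("side",im["side"],243,175,80,60,10,"s4")
crop("top",im["top"],206,211,80,60,10,"t4")
E
```

```text
clock: 7.55
tool_pos: [0.5152, 0.2005, 0.1601]
eef_rot: [0.756, 0.655, -0.001, -0.0]
contact_force: [0.4, -0.3, -3.3]
opening: 0.174
at [0.5152 0.2005 0.1601] yaw -8.16 zdir [-0.001 -0.001 -1.   ] -> shift cm [0.13 0.25 5.  ] turn -0.2 q [-0.52  0.73  0.11  1.88 -0.15  0.54 -0.45] t 7.55 F [ 0.4 -0.3 -3.3] M [-0.08  0.08 -0.04]
15.341405052210813
```

View pics/s4.png

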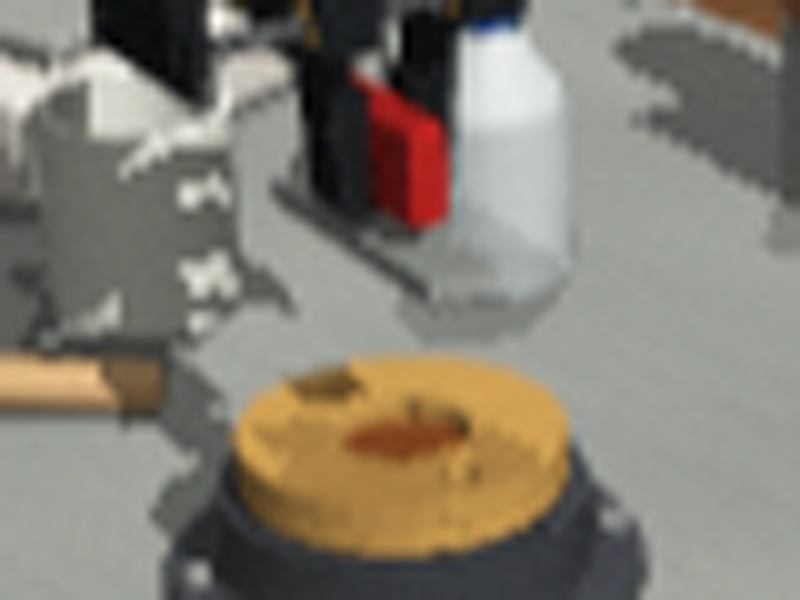

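View pics/t4.png

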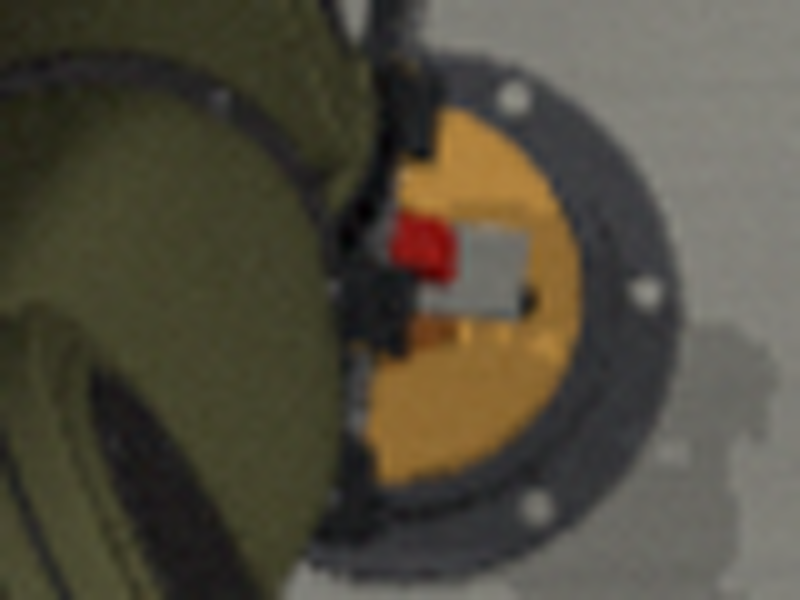

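```bash
python3 -m inch '[[1,[0.1,0.2,2],0],[1,[0.1,0.2,4],0],[1,[0.1,0.2,5.6],0],[1,[0.1,0.2,5.6],0],[1,[0.1,0.2,5.6],0],[1,[0.1,0.2,5.6],0],[1,[0.1,0.2,5.6],0]]'; python3 - <<'E'
from h import *
go(.5178,.2014,.0886,-7.96); print(r.get_state()["opening"]*88)
im={n:viewer.snapshot(n) for n in("side","top")}
crop("side",im["side"],243,185,80,60,10,"s5")
crop("top",im["top"],206,211,80,60,10,"t5")
E
```

```text
clock: 8.35
tool_pos: [0.5183, 0.2027, 0.1057]
eef_rot: [0.754, 0.656, 0.001, 0.0]
contact_force: [0.4, 0.1, -2.6]
opening: 0.176
at [0.5183 0.2027 0.1057] yaw -7.95 zdir [ 0.002  0.001 -1.   ] -> shift cm [-0.14 -0.03  1.71] turn 0.01 q [-0.51  0.82  0.09  1.9  -0.16  0.42 -0.44] t 8.35 F [ 0.4  0.1 -2.6] M [-0.01  0.1  -0.03]
15.445997448329615
```

View pics/s5.png

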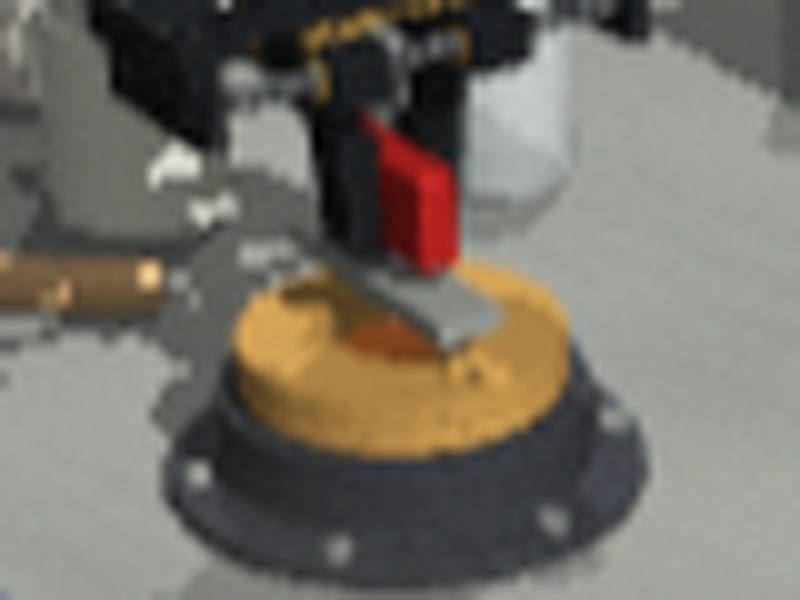

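View pics/t5.png

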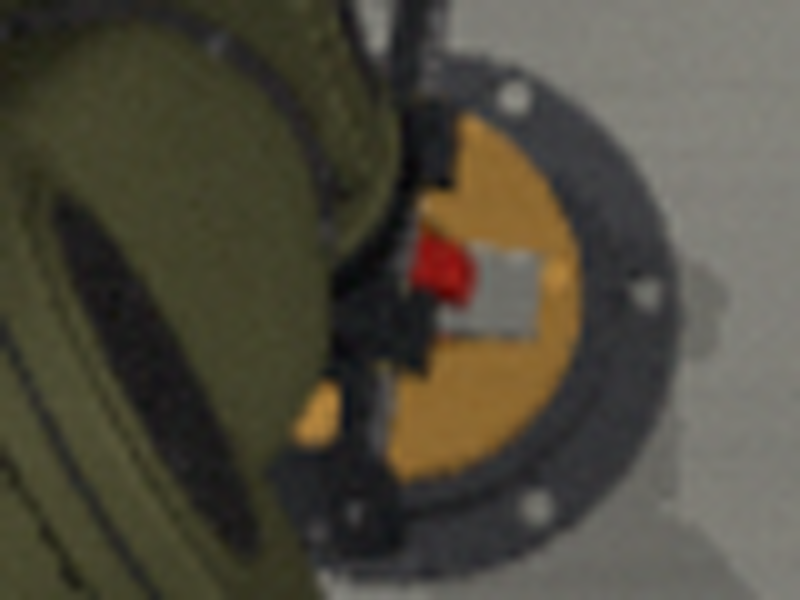

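```bash
python3 - <<'E'
from h import *
c=np.array([.5183,.2027])+.0004*np.array([.139,.990]); a=np.radians(82.05);X=np.array([np.cos(a),np.sin(a)]);Y=np.array([-X[1],X[0]])
for s in(-1,1):
    p=c-.052*X+s*.013*Y; z=.1057-.0306
    for n,(ou,ov) in(("top",(166,181)),("side",(203,155))):
        for zz in(z,z+.008): q=proj(n,[*p,zz]); print(n,s,round(zz,3),((q-[ou,ov]+.5)*10).round())
E
```

```text
top -1 0.075 [552. 254.]
top -1 0.083 [549. 249.]
side -1 0.075 [510. 333.]
side -1 0.083 [509. 312.]
top 1 0.075 [540. 339.]
top 1 0.083 [537. 335.]
side 1 0.075 [445. 353.]
side 1 0.083 [444. 332.]
```

```bash
python3 -m inch '[[1,[-0.1,0,0.3],0],[1,[-0.1,0,0.6],0],[1,[-0.1,0,0.9],0],[1,[-0.1,0,1.1],0],[1,[-0.1,0,1.1],0]]'; python3 - <<'E'
from h import *
go(.5178,.2014,.0886,-7.96)
E
```

```text
clock: 8.95
tool_pos: [0.5178, 0.2013, 0.0934]
eef_rot: [0.754, 0.656, 0.0, 0.0]
contact_force: [-0.7, -1.2, -3.8]
opening: 0.176
at [0.5178 0.2013 0.0934] yaw -7.94 zdir [ 0. -0. -1.] -> shift cm [ 0.01 -0.    0.48] turn 0.02 q [-0.5   0.84  0.08  1.9  -0.16  0.4  -0.44] t 8.95 F [-0.7 -1.2 -3.8] M [-0.23 -0.16  0.07]
```

The pins are about 5 mm into the holes and there is no upward force. I'll go on to about 9 mm.

```bash
python3 -m inch '[[1,[0,0,0.2],0],[1,[0,0,0.4],0],[1,[0,0,0.4],0],[1,[0,0,0.4],0]]'; python3 - <<'E'
from h import *
go(.5178,.2014,.0886,-7.96)
im={n:viewer.snapshot(n) for n in("side",)}
crop("side",im["side"],243,185,80,60,10,"s6")
E
```

```text
clock: 9.35
tool_pos: [0.5179, 0.2014, 0.0897]
eef_rot: [0.754, 0.656, 0.0, 0.0]
contact_force: [1.8, -1.3, -5.0]
opening: 0.176
at [0.5179 0.2014 0.0897] yaw -7.94 zdir [ 0.001 -0.    -1.   ] -> shift cm [-0.   -0.01  0.11] turn 0.02 q [-0.5   0.85  0.08  1.91 -0.16  0.39 -0.44] t 9.35 F [ 1.8 -1.3 -5. ] M [-0.31 -0.36 -0.02]
```

View pics/s6.png

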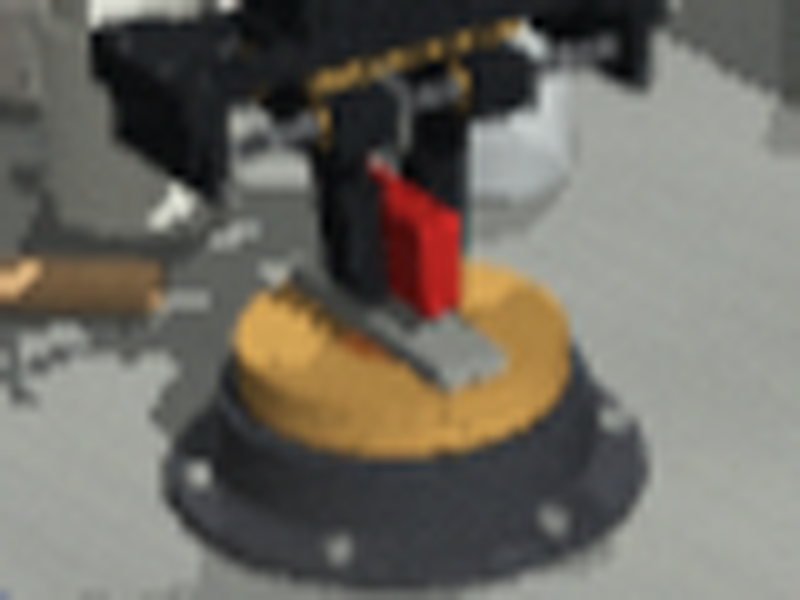

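```bash
cat >> h.py <<'E'
def mz(n=6):
    a=[]
    for _ in range(n):
        viewer.snapshot("side"); s=r.get_state(); M=R.from_quat(s["eef_rot"]).as_matrix()
        a.append([*s["moment"],*s["contact_force"],np.degrees(np.arctan2(M[1,1],M[0,1])),*s["tool_pos"]*1000])
    a=np.array(a); print("M",a[:,:3].mean(0),"sd",a[:,2].std().round(3),"F",a[:,3:6].mean(0).round(1),"yaw",a[:,6].mean().round(2),"pos",a[:,7:].mean(0).round(1),"t",s["clock"])
E
python3 -c "
from h import *
mz()"
python3 -m inch '[[1,[0,0,0],2],[1,[0,0,0],4],[1,[0,0,0],6],[1,[0,0,0],8],[1,[0,0,0],10],[1,[0,0,0],10]]';python3 -c "
from h import *
mz()"
```

```text
M [-0.3428 -0.4829 -0.005 ] sd 0.024 F [ 2.7 -1.2 -4.6] yaw -7.94 pos [517.8 201.4  89.7] t 9.7
clock: 10.3
tool_pos: [0.5178, 0.2017, 0.0898]
eef_rot: [0.809, 0.588, 0.0, 0.0]
contact_force: [2.0, -1.5, -4.5]
opening: 0.177
M [-0.3327 -0.6628  0.0429] sd 0.026 F [ 3.2 -1.  -3.9] yaw -17.93 pos [517.7 201.7  89.8] t 10.6
```

```bash
python3 -m inch '[[1,[0,0,0],2],[1,[0,0,0],4],[1,[0,0,0],6],[1,[0,0,0],8],[1,[0,0,0],10],[1,[0,0,0],12],[1,[0,0,0],12]]';python3 -c "
from h import *
mz(3)"
python3 -m inch '[[1,[0,0,0],1],[1,[0,0,0],2],[1,[0,0,0],3],[1,[0,0,0],3]]';python3 -c "
from h import *
mz(3)"
python3 -m inch '[[1,[0,0,0],1],[1,[0,0,0],2],[1,[0,0,0],2]]';python3 -c "
from h import *
mz(3)"
```

```text
clock: 11.3
tool_pos: [0.5173, 0.2017, 0.0897]
eef_rot: [0.866, 0.5, -0.0, -0.0]
contact_force: [3.3, 0.0, -2.7]
opening: 0.182
M [-0.1863 -0.4173  0.0495] sd 0.016 F [ 2.1 -0.4 -3.2] yaw -29.93 pos [517.3 201.7  89.7] t 11.45
clock: 11.85
tool_pos: [0.5174, 0.2016, 0.0897]
eef_rot: [0.879, 0.477, -0.0, -0.0]
contact_force: [2.4, -0.4, -3.3]
opening: 0.175
M [-0.181  -0.3945  0.0599] sd 0.019 F [ 2.  -0.9 -2.6] yaw -32.92 pos [517.4 201.7  89.7] t 12.0
clock: 12.3
tool_pos: [0.5175, 0.2016, 0.0897]
eef_rot: [0.887, 0.462, 0.0, -0.0]
contact_force: [2.3, -0.7, -2.6]
opening: 0.176
M [-0.1513 -0.4002  0.0594] sd 0.028 F [ 2.  -0.7 -3.2] yaw -34.93 pos [517.5 201.6  89.7] t 12.45
```

```bash
python3 -m inch '[[1,[0,0,0],1],[1,[0,0,0],2],[1,[0,0,0],2]]';python3 -c "
from h import *
mz(3)"
python3 -m inch '[[1,[0,0,0],1],[1,[0,0,0],2],[1,[0,0,0],2]]';python3 -c "
from h import *
mz(3)"
```

```text
clock: 12.75
tool_pos: [0.5175, 0.2016, 0.0897]
eef_rot: [0.895, 0.446, 0.0, -0.0]
contact_force: [2.7, -0.0, -2.9]
opening: 0.176
M [-0.1398 -0.412   0.1069] sd 0.012 F [ 2.8 -0.2 -3.5] yaw -36.93 pos [517.5 201.6  89.7] t 12.9
clock: 13.2
tool_pos: [0.5175, 0.2016, 0.0897]
eef_rot: [0.902, 0.431, 0.0, -0.0]
contact_force: [2.4, -0.3, -3.1]
opening: 0.178
M [-0.1502 -0.44    0.0617] sd 0.027 F [ 2.3 -0.6 -3.4] yaw -38.93 pos [517.5 201.7  89.7] t 13.35
```

```bash
python3 -m inch '[[1,[0,0,0],1],[1,[0,0,0],2],[1,[0,0,0],2]]';python3 -c "
from h import *
mz(4)"
python3 -m inch '[[1,[0,0,0],1],[1,[0,0,0],2],[1,[0,0,0],2]]';python3 -c "
from h import *
mz(4)"
```

```text
clock: 13.65
tool_pos: [0.5175, 0.2016, 0.0897]
eef_rot: [0.91, 0.415, -0.0, -0.0]
contact_force: [2.6, 0.1, -2.9]
opening: 0.176
M [-0.1551 -0.4633  0.0652] sd 0.015 F [ 1.8 -0.2 -3.6] yaw -40.93 pos [517.5 201.6  89.7] t 13.85
clock: 14.15
tool_pos: [0.5175, 0.2016, 0.0897]
eef_rot: [0.917, 0.399, -0.0, -0.0]
contact_force: [2.1, -0.8, -2.7]
opening: 0.179
M [-0.1932 -0.4497  0.074 ] sd 0.022 F [ 2.5 -0.9 -3.2] yaw -42.93 pos [517.4 201.6  89.7] t 14.35
```

```bash
python3 -m inch '[[1,[0,0,0],1],[1,[0,0,0],2],[1,[0,0,0],2]]';python3 -c "
from h import *
mz(4)"
python3 -m inch '[[1,[0,0,0],1],[1,[0,0,0],2],[1,[0,0,0],2]]';python3 -c "
from h import *
mz(4)"
```

```text
clock: 14.65
tool_pos: [0.5175, 0.2016, 0.0897]
eef_rot: [0.924, 0.383, 0.0, -0.0]
contact_force: [1.9, -0.1, -2.8]
opening: 0.178
M [-0.1563 -0.4346  0.1052] sd 0.044 F [ 2.5 -0.5 -3.5] yaw -44.93 pos [517.5 201.6  89.7] t 14.85
clock: 15.15
tool_pos: [0.5175, 0.2016, 0.0897]
eef_rot: [0.93, 0.367, -0.0, -0.0]
contact_force: [3.1, -0.2, -3.2]
opening: 0.174
M [-0.1912 -0.3991  0.0713] sd 0.025 F [ 2.2 -0.5 -3. ] yaw -46.93 pos [517.4 201.6  89.7] t 15.35
```

```bash
python3 -m inch '[[1,[0,0,0],1],[1,[0,0,0],2],[1,[0,0,0],2]]';python3 -c "
from h import *
mz(4)"
python3 -m inch '[[1,[0,0,0],1],[1,[0,0,0],2],[1,[0,0,0],2]]';python3 -c "
from h import *
mz(4)"
```

```text
clock: 15.65
tool_pos: [0.5175, 0.2016, 0.0897]
eef_rot: [0.937, 0.35, -0.0, -0.0]
contact_force: [1.9, -1.0, -2.5]
opening: 0.173
M [-0.1897 -0.4104  0.0878] sd 0.026 F [ 1.7 -0.3 -2.9] yaw -48.93 pos [517.5 201.6  89.7] t 15.85
clock: 16.15
tool_pos: [0.5175, 0.2016, 0.0897]
eef_rot: [0.943, 0.334, 0.0, 0.0]
contact_force: [2.5, -0.6, -2.2]
opening: 0.177
M [-0.2061 -0.4112  0.0996] sd 0.029 F [ 2.2 -0.6 -3.5] yaw -50.93 pos [517.5 201.6  89.7] t 16.35
```

```bash
python3 -m inch '[[1,[0,0,0],1],[1,[0,0,0],2],[1,[0,0,0],2]]';python3 -c "
from h import *
mz(5)"
python3 -m inch '[[1,[0,0,0],1],[1,[0,0,0],2],[1,[0,0,0],2]]';python3 -c "
from h import *
mz(5)"
```

```text
clock: 16.65
tool_pos: [0.5175, 0.2016, 0.0897]
eef_rot: [0.948, 0.318, -0.0, -0.0]
contact_force: [1.3, -0.9, -3.0]
opening: 0.175
M [-0.2494 -0.363   0.0649] sd 0.021 F [ 2.2 -0.9 -3.1] yaw -52.93 pos [517.4 201.6  89.7] t 16.9
clock: 17.2
tool_pos: [0.5175, 0.2016, 0.0897]
eef_rot: [0.954, 0.301, -0.0, -0.0]
contact_force: [2.7, -1.0, -3.2]
opening: 0.175
M [-0.2395 -0.3662  0.0813] sd 0.03 F [ 2.4 -1.  -3.1] yaw -54.93 pos [517.5 201.6  89.7] t 17.45
```

```bash
python3 -m inch '[[1,[0,0,0],1],[1,[0,0,0],2],[1,[0,0,0],2]]';python3 -c "
from h import *
mz(5)"
python3 -m inch '[[1,[0,0,0],1],[1,[0,0,0],2],[1,[0,0,0],2]]';python3 -c "
from h import *
mz(5)
im={n:viewer.snapshot(n) for n in('side','top')}
crop('side',im['side'],243,185,80,60,10,'s7')
crop('top',im['top'],206,211,80,60,10,'t7')
"
```

```text
clock: 17.75
tool_pos: [0.5175, 0.2016, 0.0897]
eef_rot: [0.959, 0.284, 0.0, -0.0]
contact_force: [2.9, -0.9, -3.5]
opening: 0.178
M [-0.2661 -0.366   0.0893] sd 0.025 F [ 2.2 -0.8 -3.1] yaw -56.93 pos [517.5 201.6  89.7] t 18.0
clock: 18.3
tool_pos: [0.5175, 0.2016, 0.0897]
eef_rot: [0.964, 0.267, 0.0, -0.0]
contact_force: [1.1, -1.1, -2.6]
opening: 0.175
M [-0.263  -0.3746  0.0867] sd 0.01 F [ 1.9 -1.1 -3.1] yaw -58.93 pos [517.5 201.6  89.7] t 18.55
```

View pics/s7.png

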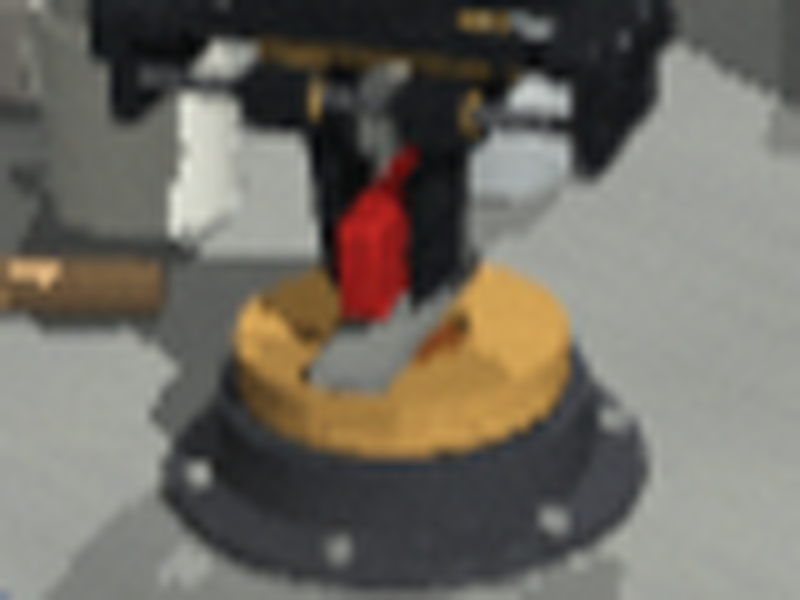

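The bar has turned with the pins engaged and no bare holes show, so the ring is turning. There is no stop yet at 51°.

```bash
python3 -m inch '[[1,[0,0,0],1],[1,[0,0,0],2],[1,[0,0,0],2]]';python3 -c "
from h import *
mz(5)"
python3 -m inch '[[1,[0,0,0],1],[1,[0,0,0],2],[1,[0,0,0],2]]';python3 -c "
from h import *
mz(5)"
```

```text
clock: 18.95
tool_pos: [0.5176, 0.2016, 0.0897]
eef_rot: [0.968, 0.251, 0.0, -0.0]
contact_force: [2.1, -1.5, -3.3]
opening: 0.175
M [-0.3063 -0.3949  0.0607] sd 0.018 F [ 2.6 -0.9 -3.4] yaw -60.93 pos [517.5 201.6  89.7] t 19.2
clock: 19.5
tool_pos: [0.5175, 0.2016, 0.0897]
eef_rot: [0.972, 0.234, 0.0, 0.0]
contact_force: [2.3, -1.0, -2.9]
opening: 0.176
M [-0.2787 -0.4039  0.0887] sd 0.019 F [ 2.2 -1.3 -3.2] yaw -62.93 pos [517.5 201.6  89.7] t 19.75
```

```bash
python3 -m inch '[[1,[0,0,0],1],[1,[0,0,0],2],[1,[0,0,0],2]]';python3 -c "
from h import *
mz(5)"
python3 -m inch '[[1,[0,0,0],1],[1,[0,0,0],2],[1,[0,0,0],2]]';python3 -c "
from h import *
mz(5)"
```

```text
clock: 20.05
tool_pos: [0.5175, 0.2016, 0.0897]
eef_rot: [0.976, 0.217, 0.0, -0.0]
contact_force: [2.9, -1.6, -3.1]
opening: 0.174
M [-0.2983 -0.4376  0.0735] sd 0.028 F [ 2.3 -1.2 -3. ] yaw -64.93 pos [517.5 201.6  89.7] t 20.3
clock: 20.6
tool_pos: [0.5175, 0.2016, 0.0897]
eef_rot: [0.98, 0.2, 0.0, -0.0]
contact_force: [2.7, -0.5, -3.3]
opening: 0.178
M [-0.2663 -0.4135  0.0975] sd 0.021 F [ 2.4 -0.9 -3. ] yaw -66.93 pos [517.5 201.6  89.7] t 20.85
```

```bash
python3 -m inch '[[1,[0,0,0],1],[1,[0,0,0],2],[1,[0,0,0],2]]';python3 -c "
from h import *
mz(6)"
python3 -m inch '[[1,[0,0,0],1],[1,[0,0,0],2],[1,[0,0,0],2]]';python3 -c "
from h import *
mz(6)"
```

```text
clock: 21.15
tool_pos: [0.5175, 0.2016, 0.0897]
eef_rot: [0.983, 0.182, 0.0, -0.0]
contact_force: [2.8, -1.0, -2.5]
opening: 0.176
M [-0.3119 -0.4395  0.0935] sd 0.016 F [ 2.3 -1.1 -3.2] yaw -68.93 pos [517.5 201.6  89.7] t 21.45
clock: 21.75
tool_pos: [0.5177, 0.2011, 0.0897]
eef_rot: [0.986, 0.165, 0.0, 0.0]
contact_force: [2.1, -2.8, -4.7]
opening: 0.174
M [-0.6067 -0.5393  0.1394] sd 0.033 F [ 2.7 -2.4 -3.4] yaw -70.94 pos [517.6 201.3  89.7] t 22.05
```

The moment is rising. I'll take a smaller step.

```bash
python3 -m inch '[[1,[0,0,0],1],[1,[0,0,0],1],[1,[0,0,0],1]]';python3 -c "
from h import *
mz(10)"
```

```text
clock: 22.35
tool_pos: [0.5177, 0.2012, 0.0897]
eef_rot: [0.988, 0.157, 0.0, 0.0]
contact_force: [3.6, -3.7, -3.7]
opening: 0.175
M [-0.8606 -0.6127  0.1715] sd 0.025 F [ 3.3 -3.4 -3.2] yaw -71.93 pos [517.6 201.4  89.7] t 22.85
```

```bash
python3 -m inch '[[1,[0,0,0],1],[1,[0,0,0],1],[1,[0,0,0],1]]';python3 -c "
from h import *
mz(10)"
```

```text
clock: 23.15
tool_pos: [0.5176, 0.2012, 0.0897]
eef_rot: [0.989, 0.148, 0.0, 0.0]
contact_force: [2.7, -4.2, -3.2]
opening: 0.174
M [-1.01   -0.6596  0.1872] sd 0.034 F [ 3.1 -4.4 -3.2] yaw -72.96 pos [517.6 201.2  89.7] t 23.65
```

Mz is 0.187 against about 0.085 when turning freely. At 3 N m/rad that puts the ring about 0.035 rad past first touch, which is mid-window. I'll ease off within the pin play, then withdraw straight up.

```bash
python3 -m inch '[[1,[0,0,0],-1],[1,[0,0,0],-2],[1,[0,0,0],-2],[1,[0,0,0],-2]]';python3 -c "
from h import *
mz(4)"
```

```text
clock: 24.05
tool_pos: [0.5175, 0.2018, 0.0897]
eef_rot: [0.986, 0.166, 0.0, -0.0]
contact_force: [3.0, -2.7, -3.1]
opening: 0.184
M [-0.769  -0.6256  0.1337] sd 0.016 F [ 3.1 -3.  -3. ] yaw -70.94 pos [517.5 201.7  89.7] t 24.25
```

```bash
python3 -m inch '[[1,[0,0,0],-1],[1,[0,0,0],-1],[1,[0,0,0],-1]]';python3 -c "
from h import *
mz(5)"
```

```text
clock: 24.55
tool_pos: [0.5175, 0.2019, 0.0897]
eef_rot: [0.985, 0.174, -0.0, -0.0]
contact_force: [2.6, -2.7, -2.4]
opening: 0.179
M [-0.5115 -0.5845  0.1108] sd 0.029 F [ 3.1 -2.3 -3. ] yaw -69.93 pos [517.5 201.8  89.7] t 24.8
```

```bash
python3 -m inch '[[1,[0,0,0],-1],[1,[0,0,0],-2],[1,[0,0,0],-2]]';python3 -c "
from h import *
mz(5)"
```

```text
clock: 25.1
tool_pos: [0.5172, 0.2021, 0.0897]
eef_rot: [0.981, 0.192, -0.0, -0.0]
contact_force: [2.6, -0.9, -3.4]
opening: 0.175
M [-0.1617 -0.4057  0.0599] sd 0.038 F [ 2.  -0.5 -3. ] yaw -67.92 pos [517.3 201.9  89.7] t 25.35
```

```bash
python3 -m inch '[[1,[0,0,-0.5],0],[1,[0,0,-1],0],[1,[0,0,-2],0],[1,[0,0,-4],0],[1,[0,0,-7],0],[1,[0,0,-7],0]]'; python3 - <<'E'
from h import *
mz(3)
im={n:viewer.snapshot(n) for n in("side","top")}
crop("side",im["side"],243,185,80,60,10,"s8")
crop("top",im["top"],206,211,80,60,10,"t8")
go(.5439,-.2214,.16,-92.94)
E
```

```text
clock: 25.95
tool_pos: [0.5192, 0.2022, 0.1633]
eef_rot: [0.982, 0.191, 0.003, -0.001]
contact_force: [1.9, -0.8, -2.9]
opening: 0.176
M [-0.0041  0.1328 -0.0148] sd 0.018 F [-0.6 -0.2 -3.6] yaw -67.9 pos [517.2 202.  160.4] t 26.1
at [0.5164 0.2016 0.1587] yaw -67.91 zdir [-0.003 -0.    -1.   ] -> shift cm [-13.35  40.23  -0.12] turn 25.03 q [-0.69  0.78  0.41  1.88 -0.53  0.59 -1.13] t 26.2 F [-0.3  0.5 -3.2] M [-0.04  0.14  0.04]
```

View pics/s8.png

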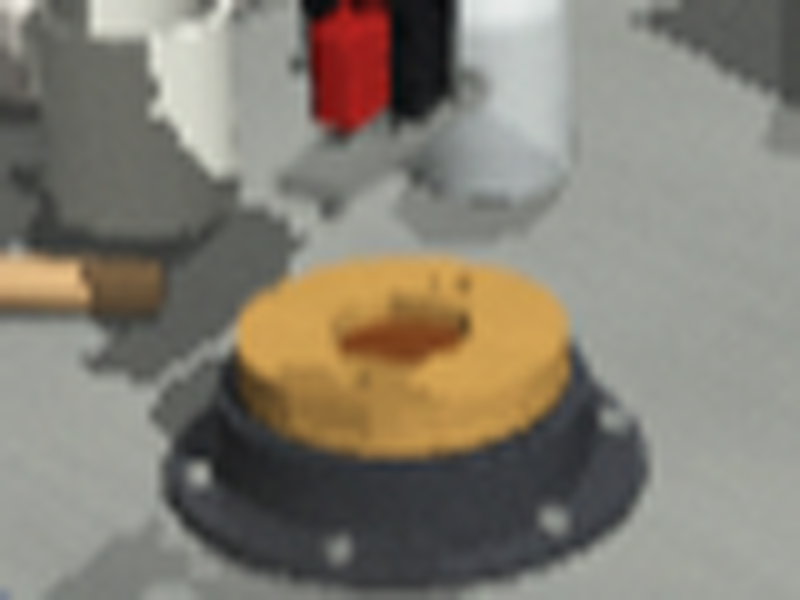

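View pics/t8.png

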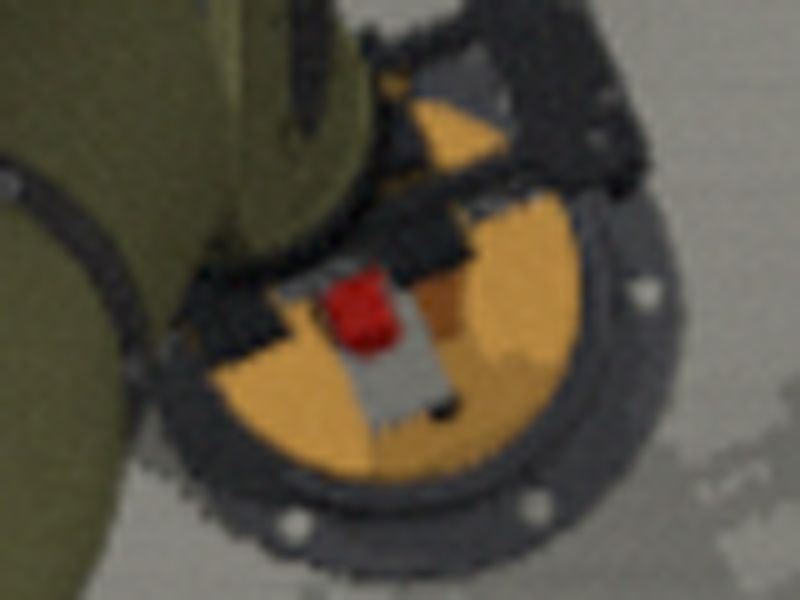

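The ring has turned and the spanner is clear of it. I'll carry the spanner back above the rest and measure the ring from there.

```bash
python3 -m inch '[[1,[-13.4,40.2,0],25],[1,[-13.4,40.2,0],25],[1,[-13.4,40.2,0],25],[1,[-13.4,40.2,0],25],[1,[-13.4,40.2,0],25],[1,[-13.4,40.2,0],25],[1,[-13.4,40.2,0],25],[1,[-13.4,40.2,0],25],[1,[-13.4,40.2,0],25],[1,[-13.4,40.2,0],25],[1,[-13.4,40.2,0],25],[1,[-13.4,40.2,0],25],[1,[-13.4,40.2,0],25]]'; python3 - <<'E'
from h import *
go(.5439,-.2214,.0606,-92.94)
im=viewer.snapshot("top"); crop("top",im,206,211,60,60,10,"ring9")
s=viewer.snapshot("side"); crop("side",s,341,215,80,60,10,"s9")
im=im.astype(int);ys,xs=np.mgrid[0:420,0:560];R_=im[...,0]
# dark blobs in brass annulus
cu,cv_=proj("top",[.5179,.2018,.058]); a=[]
for k in range(0,360,2):
    w=[atz("top",0,0,0)]
best=[]
for k in np.arange(0,180,1.):
    t=np.radians(k); sc=0
    for s_ in(1,-1):
        q=proj("top",[.5179+s_*.04*np.cos(t),.2018+s_*.04*np.sin(t),.058]); sc+=cv2.getRectSubPix(im.astype(np.float32)[...,0],(3,3),tuple(map(float,q))).mean()
    best.append((sc,k))
print(sorted(best)[:4])
k=sorted(best)[0][1];H=[];t=np.radians(k)
for s_ in(1,-1):
    u,v=proj("top",[.5179+s_*.04*np.cos(t),.2018+s_*.04*np.sin(t),.058])
    w=(np.hypot(xs-u,ys-v)<4)*np.clip(120-R_,0,None); c=[(w*xs).sum()/w.sum(),(w*ys).sum()/w.sum()]; H.append(atz("top",*c,.058))
H=np.array(H);d=H[0]-H[1];print(np.linalg.norm(d),H.mean(0),np.degrees(np.arctan2(d[1],d[0])))
E
```

```text
clock: 27.5
tool_pos: [0.5445, -0.2191, 0.1592]
eef_rot: [1.0, -0.024, -0.001, -0.001]
contact_force: [0.5, 0.1, -3.2]
opening: 0.176
at [ 0.5445 -0.2191  0.1592] yaw -92.77 zdir [-0.001  0.002 -1.   ] -> shift cm [-0.04  0.25  9.86] turn 0.17 q [ 0.06  0.81  0.44  1.79 -0.53  0.66 -0.82] t 27.5 F [ 0.5  0.1 -3.2] M [ 0.01  0.09 -0.03]
[(np.float32(104.87956), np.float64(26.0)), (np.float32(105.05124), np.float64(25.0)), (np.float32(110.67927), np.float64(24.0)), (np.float32(115.15517), np.float64(27.0))]
0.08113191547465594 [0.5183 0.2019 0.058 ] 24.7410648021444
```

View pics/ring9.png

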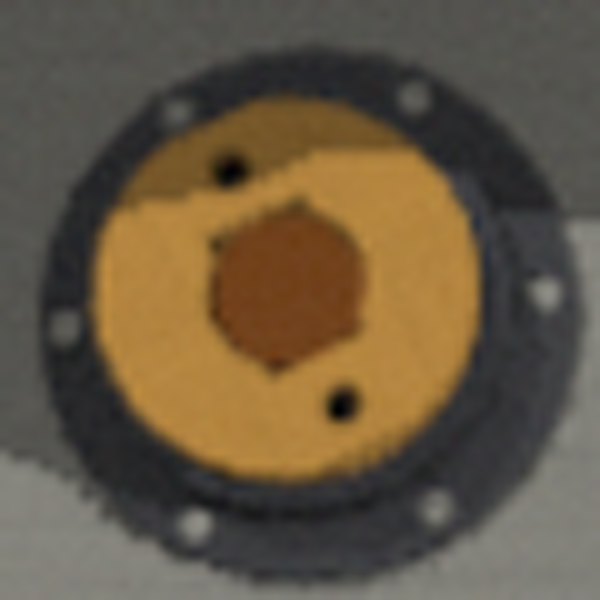

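View pics/s9.png

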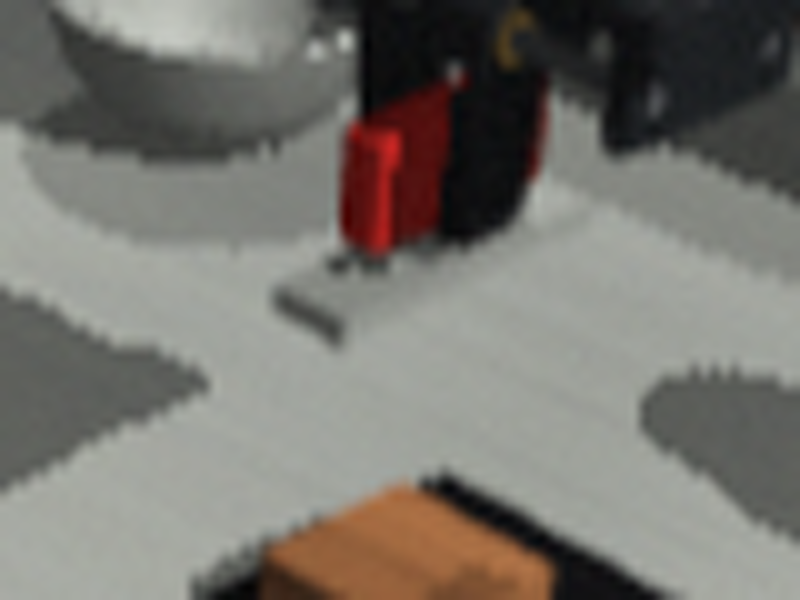

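```bash
python3 -m inch '[[1,[0,0,3],0],[1,[0,0,6],0],[1,[0,0,7.5],0],[1,[0,0,7.5],0],[1,[0,0,7.5],0],[1,[0,0,7.5],0]]'; python3 - <<'E'
from h import *
mz(2)
go(.5439,-.2210,.0606,-92.94)
s=viewer.snapshot("side"); crop("side",s,341,225,80,60,10,"s10")
E
```

```text
clock: 28.2
tool_pos: [0.5453, -0.2219, 0.0861]
eef_rot: [1.0, -0.026, 0.001, 0.001]
contact_force: [0.2, -0.2, -3.1]
opening: 0.177
M [-0.0069  0.1463 -0.0306] sd 0.0 F [ 0.2  0.6 -3.3] yaw -92.93 pos [ 545.2 -221.8   86. ] t 28.3
at [ 0.5452 -0.2217  0.086 ] yaw -92.93 zdir [ 0.002 -0.001 -1.   ] -> shift cm [-0.14 -0.07  2.54] turn 0.01 q [ 0.11  0.92  0.35  1.82 -0.59  0.51 -0.76] t 28.3 F [ 0.5  0.5 -3.7] M [ 0.02  0.17 -0.03]
```

View pics/s10.png

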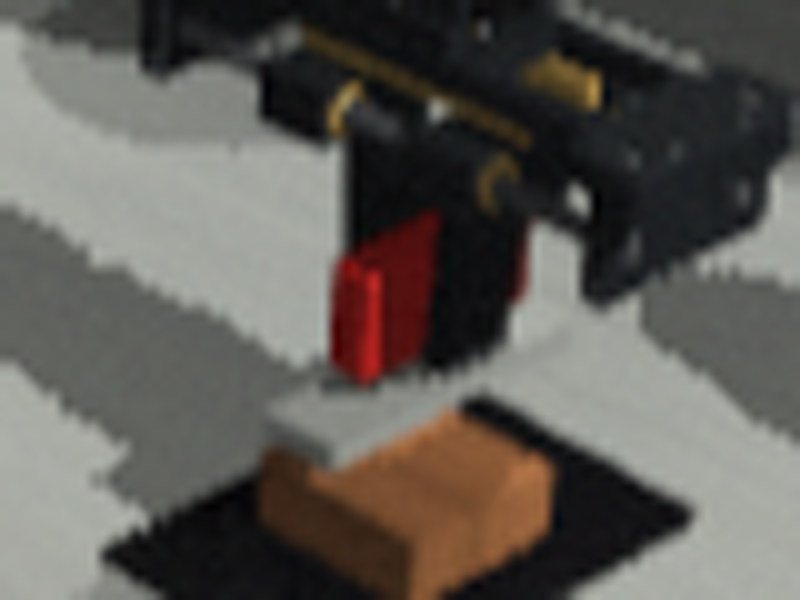

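The spanner is above the block, parallel to it, with the bar end overhanging. I'll lower it.

```bash
python3 -m inch '[[1,[-0.1,-0.1,0.6],0],[1,[-0.1,-0.1,1.2],0],[1,[-0.1,-0.1,1.8],0],[1,[-0.1,-0.1,2.2],0],[1,[-0.1,-0.1,2.4],0],[1,[-0.1,-0.1,2.5],0],[1,[-0.1,-0.1,2.5],0],[1,[-0.1,-0.1,2.5],0]]'; python3 - <<'E'
from h import *
mz(3)
go(.5439,-.2210,.0606,-92.94)
s=viewer.snapshot("side"); crop("side",s,341,235,80,60,10,"s11")
E
```

```text
clock: 29.15
tool_pos: [0.543, -0.2202, 0.0606]
eef_rot: [1.0, -0.026, -0.0, -0.0]
contact_force: [-3.2, 1.7, 6.5]
opening: 0.176
M [0.4135 0.7072 0.002 ] sd 0.019 F [-2.8  1.3  5.9] yaw -92.95 pos [ 543.  -220.2   60.6] t 29.3
at [ 0.543  -0.2202  0.0606] yaw -92.95 zdir [-0.     0.001 -1.   ] -> shift cm [ 0.09  0.08 -0.  ] turn -0.01 q [ 0.13  0.95  0.32  1.83 -0.61  0.47 -0.74] t 29.3 F [-2.7  0.8  6.2] M [0.42 0.72 0.03]
```

View pics/s11.png

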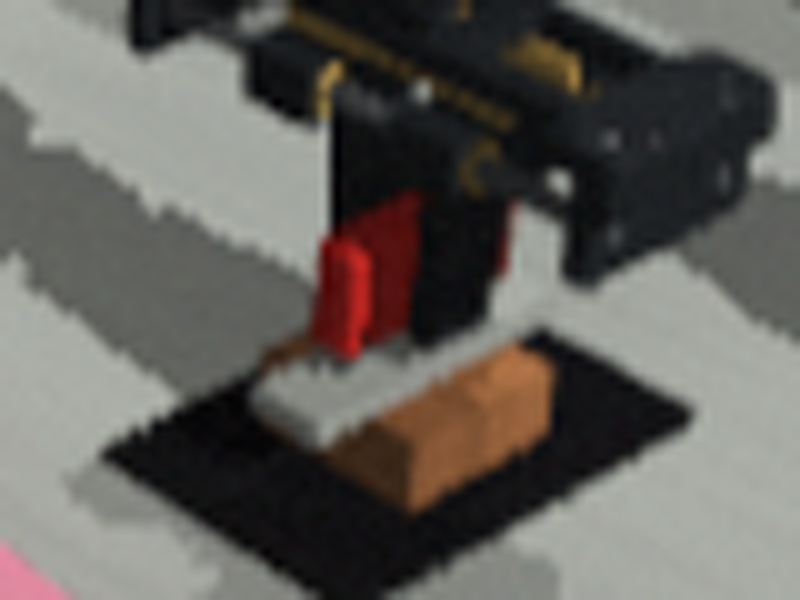

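It's seated, with about 6 N of upward contact. Releasing and rising.

```bash
python3 -m inch '[[0.7,[0,0,0],0],[0.6,[0,0,0],0],[0.5,[0,0,0],0],[0.4,[0,0,0],0],[0.4,[0,0,0],0],[0.4,[0,0,0],0],[0.4,[0,0,0],0],[0.4,[0,0,0],0]]'; python3 -m inch '[[0.4,[0,0,-1],0],[0.4,[0,0,-3],0],[0.4,[0,0,-6],0],[0.4,[0,0,-10],0],[0.4,[0,0,-14],0],[0.4,[0,0,-18],0],[0.4,[0,0,-18],0]]'; python3 - <<'E'
from h import *
go(.35,-.1,.24,-92.94)
E
```

```text
clock: 30.15
tool_pos: [0.5435, -0.2203, 0.0597]
eef_rot: [1.0, -0.026, 0.0, -0.0]
contact_force: [0.2, -0.2, 0.1]
opening: 0.603
clock: 30.85
tool_pos: [0.546, -0.2225, 0.2458]
eef_rot: [1.0, -0.026, 0.005, 0.002]
contact_force: [1.4, -1.4, 1.3]
opening: 0.599
at [ 0.546  -0.2225  0.2458] yaw -92.97 zdir [ 0.01  -0.005 -1.   ] -> shift cm [-20.21 -11.22   0.32] turn -0.03 q [ 0.01  0.7   0.53  1.72 -0.46  0.84 -0.87] t 30.85 F [ 1.4 -1.4  1.3] M [-0.07  0.09  0.01]
```

```bash
python3 -m inch '[[0.4,[-22,27,-5],0],[0.4,[-22,27,-5],0],[0.4,[-22,27,-5],0],[0.4,[-22,27,-5],0],[0.4,[-22,27,-5],0],[0.4,[-22,27,-5],0],[0.4,[-22,27,-5],0],[0.4,[-22,27,-5],0],[0.4,[-22,27,-5],0]]'; python3 - <<'E'
from h import *
im={n:viewer.snapshot(n) for n in("side","top")}
for n in im: cv2.imwrite(f"pics/{n}12.png",im[n][:,:,::-1])
crop("top",im["top"],341,200,60,60,10,"t12");crop("top",im["top"],206,211,60,60,10,"ring12")
crop("side",im["side"],341,240,70,56,10,"s12")
E
```

```text
clock: 31.75
tool_pos: [0.3083, -0.4794, 0.2897]
eef_rot: [1.0, -0.028, -0.0, -0.0]
contact_force: [0.2, 0.9, -0.2]
opening: 0.6
```

View pics/top12.png

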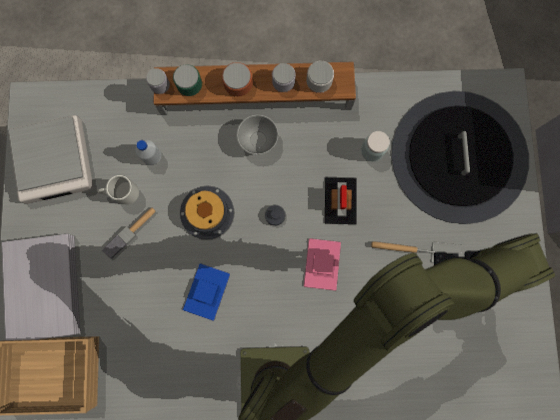

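View pics/t12.png

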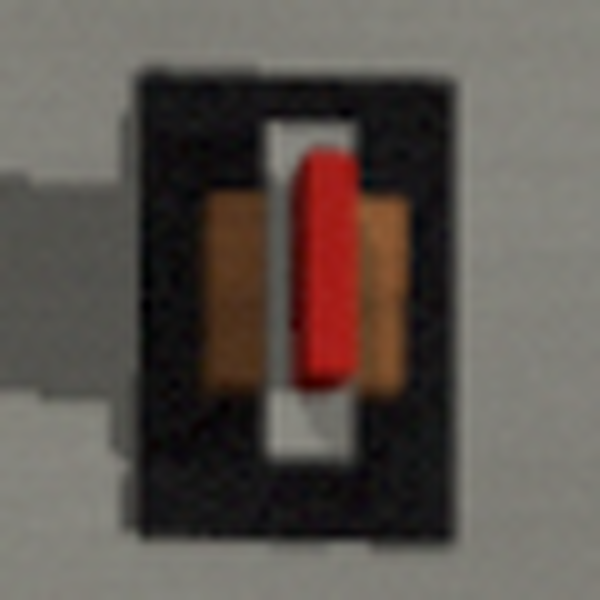

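View pics/s12.png

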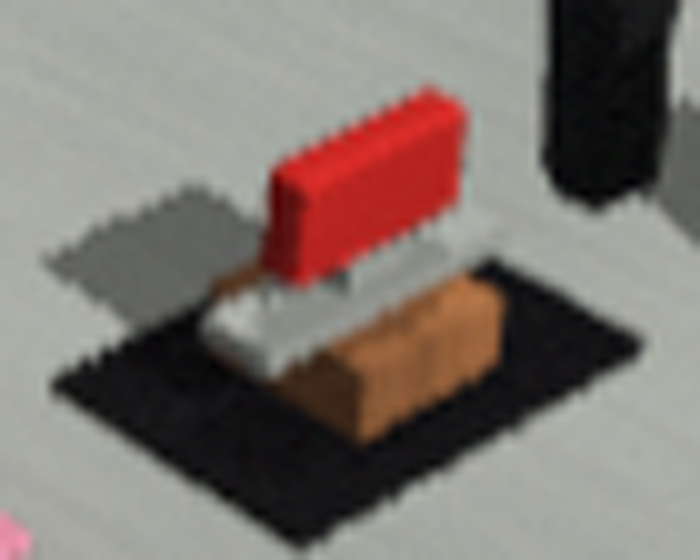

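View pics/ring12.png

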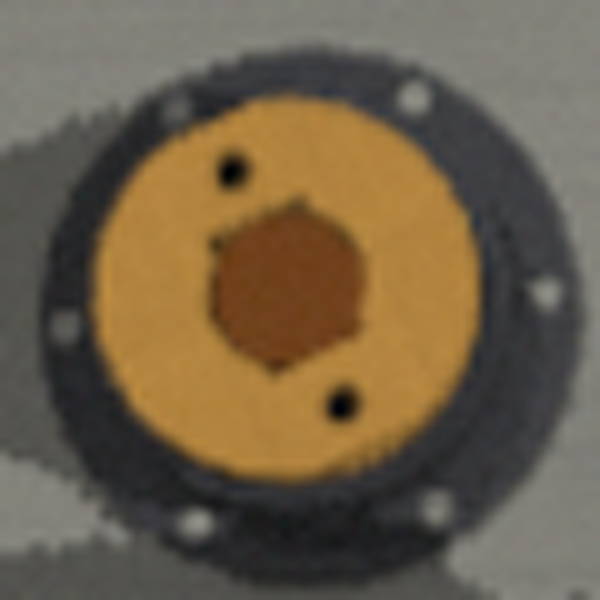

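The spanner is square on the block as it started, and the ring's holes are at about (199,198) and (210,221). Last checks: the ring angle, and whether any bystander moved.

```bash
python3 - <<'E'
from h import *
im=cv2.imread("pics/top12.png")[:,:,::-1].astype(int);a0=cv2.imread("pics/top0.png")[:,:,::-1].astype(int)
ys,xs=np.mgrid[0:420,0:560];R_=im[...,0];H=[]
for u,v in((198.6,197.7),(209.9,220.9)):
    w=(np.hypot(xs-u,ys-v)<4)*np.clip(120-R_,0,None); c=((w*xs).sum()/w.sum(),(w*ys).sum()/w.sum()); H.append(atz("top",*c,.058))
d=H[0]-H[1];k=np.degrees(np.arctan2(d[1],d[0]));print("ring",np.linalg.norm(d),k,"turned rad",np.radians(82.04-k))
for n,(u,v) in dict(bottle=(147,152),bowl=(257,135),jar=(375,146),brush_l=(130,232),spat_r=(395,248),weight=(275,215),mug=(121,189),pink=(322,264),blue=(206,291)).items():
    h=24;A=cv2.cvtColor(a0[v-h:v+h,u-h:u+h].astype(np.uint8),cv2.COLOR_RGB2GRAY).astype(np.float32);B=cv2.cvtColor(im[v-h:v+h,u-h:u+h].astype(np.uint8),cv2.COLOR_RGB2GRAY).astype(np.float32)
    print(n,cv2.phaseCorrelate(A,B),np.abs(A-B).mean())
c=lambda i:cv2.resize(i[170:270,90:170].astype(np.uint8)[:,:,::-1],None,fx=4,fy=4)
cv2.imwrite("pics/cmp.png",np.hstack([c(a0),c(im)]))
E
```

```text
ring 0.07988824893996052 24.547992261342056 turned rad 1.0034248286216407
bottle ((0.062499924962317266, -0.02288973168277053), 1.0018756497237418) 11.590712
bowl ((-0.02880468215390053, 0.15676170546128176), 0.9917305258827077) 9.938802
jar ((0.07224797119908288, 0.020369358047009456), 0.993599987278382) 11.505208
brush_l ((0.1880806278801046, -0.0020229838131662348), 0.7703581201947398) 16.07769
spat_r ((-0.06656160174537717, 0.1594142783901873), 0.3132825779418151) 20.621529
weight ((-0.05457593760480961, 0.030278951107789), 0.9875232978827424) 11.542535
mug ((-0.032402023007872316, 0.03687970979888533), 1.011820959755116) 11.694879
pink ((-0.42754422100748357, 0.5902501599266898), 0.30447502930959064) 16.787327
blue ((-0.026867216066541744, -0.026031356513151138), 0.8870216111342112) 8.701823
```

View pics/cmp.png

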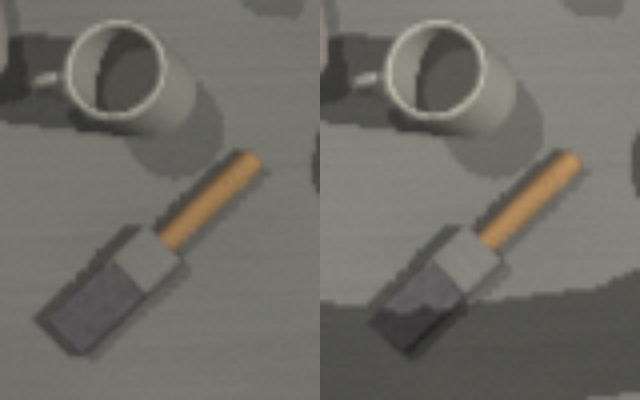

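```bash
python3 -c "
from plant import r
print(r.finish_job(), r.get_state()['clock'])"
```

```text
the job is handed in; nothing more can be done
the job is handed in; nothing more can be done
```

The ring is turned up to its stop and the spanner is back on its rest. The job was handed in at about 32 s of the 72 s allowed, and no verdict is reported.

**Turning:** I put both pins about 9 mm into the holes and turned the ring clockwise in small steps. The torque was about 0.08 N m while it turned freely and reached 0.19 N m at the end. That puts the ring roughly 0.035 rad past first touch. I then eased back within the pins' play and lifted straight out.

**Last checks:**
- **Ring:** the top camera shows it turned 1.00 rad from where it started, inside the 0.4 to 1.15 rad range for the stop. That fits it having sprung back to about first touch.
- **Spanner:** both cameras show it upright and square on the wooden block, overhanging at both ends. By the arm's position it sat about 1 mm off its starting place when I set it down.
- **Bystanders:** the bottle, bowl, jar, brush, weight and mug have not moved, and neither has the blue look-alike rest. The automatic comparison was unreliable for the spatula and the pink look-alike rest, because of shadow and because the arm was in view. By eye both look where they were.

**Less certain:** the torque showed little difference between turning in and easing back, although friction should have made one. The figure for how far past first touch is therefore good to only about ±0.015 rad, still inside the allowed window.

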